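# Snap the back into a picture frame

### The job

Pick up the grey plastic back by its wooden cleat, lay it into the open picture frame that lies face down, and press it down corner by corner, pressing again any that spring out, until all four corners have clicked under the spring clips and the back sits fully home. Leave it there and do not disturb the other things on the table.

Things in the scene. Friction and masses are not known exactly. Their poses are not given: they have to be found in the camera images.
- frame: Light wooden picture frame lying face down, screwed to the table by a small steel lug at the middle of each short side. Outer size 198 mm (its x) by 158 mm (its y); bars 18 mm wide, 30 mm high. Origin: centre of its underside, on the table; z up. Its rectangular opening is 162 mm (x) by 122 mm (y).
- floor (a point): Centre of the flat floor of the frame's opening, 10 mm above the table: the back sits on it when home. A back that is only laid in rests on the four clip noses instead, its underside about 23 mm above the table (7 mm below the top of the bars). The back is stiff: with some corners home it sits tilted, and pressing one corner can spring another out.
- nose1 (a point): Tip of one of four equal polished steel clip noses (round, radius 5 mm, 20 mm long along their bar), one near each corner, sticking 4 mm into the opening; here at x = +58, y = +57, z = 20 mm of the frame. Sprung, gives way outward: about 4 to 15 N on a corner of the back pushes it past; the nose springs back over the back's flange and holds it. The corner drops about 13 mm.
- nose2 (a point): Tip of the clip nose on a short bar, at x = +77, y = -40, z = 20 mm of the frame.
- nose3 (a point): Tip of the clip nose on a long bar, at x = -58, y = -57, z = 20 mm of the frame.
- nose4 (a point): Tip of the clip nose on a short bar, at x = -77, y = +40, z = 20 mm of the frame.
- back: Loose grey plastic snap-in back, about 250 g, lying right way up. Flange 160 mm (its x) by 120 mm (y), 8 mm thick, edges rounded; on it a raised flat panel 146 by 106 mm, top 24 mm above the underside. Origin: centre of the underside; z up. Fits the frame either way round, long side to long side, with 1.2 mm of play on each side. Home: underside 10 mm, panel 34 mm above the table.
- cleat (a point): Middle of the wooden hanging cleat by which to grip the back, at the centre of its raised panel: a block 60 mm long along the back's x, 20 mm wide along y, from 24 to 54 mm above the underside. This point is 39 mm above the underside.
- corner1 (a point): Point on the top of the back's raised panel near a corner, at x = +62, y = +44 mm of the back, 24 mm above its underside: a good place to press. About 34 mm above the table when this corner is home, 47 mm when it rests on its clip.
- corner2 (a point): Point on the top of the back's raised panel near a corner, at x = +62, y = -44 mm of the back, 24 mm above its underside: a good place to press. About 34 mm above the table when this corner is home, 47 mm when it rests on its clip.
- corner3 (a point): Point on the top of the back's raised panel near a corner, at x = -62, y = -44 mm of the back, 24 mm above its underside: a good place to press. About 34 mm above the table when this corner is home, 47 mm when it rests on its clip.
- corner4 (a point): Point on the top of the back's raised panel near a corner, at x = -62, y = +44 mm of the back, 24 mm above its underside: a good place to press. About 34 mm above the table when this corner is home, 47 mm when it rests on its clip.
- screwdriver: Bystander: loose screwdriver 170 mm long, lying along its x between the places of the frame and the back. Origin: underside of its middle.
- pot: Bystander: loose white ceramic cup, 76 mm across, 95 mm high. Origin: centre of its underside.
- tape: Bystander: loose roll of paper tape lying flat, 100 mm across, 25 mm high. Origin: centre of its underside.
- glue: Bystander: loose white bottle, 56 mm across, 130 mm high, standing. Origin: centre of its underside.
- brush: Bystander: loose brush 180 mm long, lying along its x. Origin: underside of its middle.
Not all that is in view belongs to the job. There is more than one size of the back; the job needs the smaller.

How it is judged (in metres and radians):
At the end, for the whole second after the job is handed in: All four corners of the back are past their clips and fully home in the frame (each corner's top within 3.5 mm of its home height of 34 mm above the table), the back is in the frame (centre within 6 mm of the frame's) and at rest (z of each of corner1, corner2, corner3, corner4 in the frame of frame below 0.0375 m and horizontal distance between back and frame below 0.006 m and linear speed of back below 0.01 m/s); the robot touches nothing.
It fails at once if a bystander (screwdriver, cup, tape, glue bottle or brush) is moved by more than 30 mm (distance of any of screwdriver, pot, tape, glue, brush from where it was at the start of the episode above 0.03 m).
It also fails if it takes over 59 s, if anything falls off the work surface, if the arm or the gripper's body presses on something with over 40 N, if the wrist force passes 120 N, or if a joint passes its speed limit or range.

### The arm

A 6-joint arm with a two-finger parallel gripper is mounted at the origin on the work surface. World frame = base frame: x ahead of the robot, y to its left, z up, the work surface at z = 0. Lengths are in mm, angles in rad, forces in N, time in s.
With the tool pointing down it reaches from about 325 to 875 mm from the base axis. Payload 4.4 kg.
Tool frame: the origin (TCP) lies at the very end of the fingers, on their centre line; the grasp point (between the pads) lies 19 mm behind it; z points along the fingers, x is the direction in which the jaws open and shut, and the axes are right-handed (so a half turn about z gives the same grasp; the last joint's range is limited). The gripper opens to 85 mm and grips with 20 to 120 N. Pads are 22 mm wide; open, the fingers measure 114 mm over their backs; the gripper's body (76 mm by 85 mm) begins 54 mm behind the grasp point. The pads swing forward as they close: fully open they stand 13 mm farther back than shut.
Start: joints at [-1.472, 0.207, 1.542, -0, 1.393, -0.15], TCP at [142.133, -557.158, 201.682] pointing down, gripper open.
Joint ranges: [-2.73, 2.73], [-0.86, 2.22], [0.23, 2.46], [-1.11, 4.25], [0.08, 2.63], [-2.82, 2.82]. Speed limits (rad/s): [2.79, 2.79, 3.14, 3.14, 3.14, 3.14].

### API

Orientations are given as a unit quaternion [w, x, y, z].
In Python, from rig import observe, cams, env gives the robot as it stands.
- The arm moves only by the shell command python3 -m crank 'ROWS' [OPENING] [FORCE]. ROWS is JSON, a list of rows, each an object with "linear": the shift along the tool's x, y, z as a fraction of full scale, a list of three; "spin": the turn about the tool's z as a fraction of full scale. A call has 1 to 10 rows; each row shifts and turns the pose as measured when the row begins, along the tool's axes as they then stand; what a row does not reach is not made up. Full scale, the value 1, is 0.15 m for a shift and 60 degrees for a turn. A row lasts 1/10 s, in which the tool goes at most 50 mm and 8.59 degrees, less where a joint would pass 70% of its speed; a pose out of reach is approached as far as the arm can. A call with a number of a shift or a turn outside -1 to 1 is refused whole. A call with a gripper value outside its range is refused whole. OPENING is the gripper's target within -1 to 1 (shut at 1, half-way at 0, fully open at -1), set as the call begins (- or left out, the last holds). The fingers move at their own pace and stop on an object; FORCE is the grip in N (left out, the last holds). Time passes only in rows, so rows that do not move let the fingers close. It gives the time, the measured TCP pose, the force and the opening at its end, in the units of the state.
- observe(): the state, without advancing time (a new reading comes with each control period).
- cams.capture(name): name is "scene" or "top" or "wrist"; returns the picture (384x512x3 uint8, red, green, blue); there is no depth.
- cams.calibration(name): a dict with "mtx" (3x3 intrinsics, pixels), "view" (4x4, takes a point from world to camera coordinates). Camera axes: x right, y down, z forward; pixel columns grow to the right and rows downward; lengths in mm; the calibration is good to about 2 mm. A picture is of the moment at which its call begins: read the wrist's pose just before it. calibration takes no time and is no camera call; for the wrist camera it gives the pose at the moment of the call.
- env.finish_job(): hands the job in, once; it reports no verdict.
Trained networks look in the newest picture that a camera, given by its name, has taken for a name from the list of things; names that differ only in an ending like _2 or _b are one class to them, and where a whole thing is asked for, a point or a joint stands for the part that bears it (a point fixed in the world has none). Each returns a list of dicts, best first, with "p" (0 to 1); they miss things now and then, are a little off and sometimes report something else, mostly with a low value. They report only what shows in the picture. A call takes as long as a camera call. They do not tell look-alikes from the thing itself.
- cams.boxes_of(thing, camera): "centre" ([row, column] in pixels, amid what is visible of it).
- cams.regions_of(thing, camera): "mask" (384x512 bool, what is visible of it) and "centre" ([row, column] in pixels, amid what is visible of it).
- cams.landmark_of(thing, camera): "centre" ([row, column] in pixels: a listed point, or the origin of a listed thing).
The state is a dict: "time_s": time; "joints": joint angles; "dq": joint speeds; "joint_efforts": joint torques, N m; "tool_pos": TCP position; "tool_rot": TCP orientation; "ft_force": force on the tool from outside, world axes, zero at the start; "moment": the same for the moment, N m; "opening": finger opening in mm.
Only numpy, scipy, OpenCV 4.12 (cv2) and the standard library are available. Lean on these libraries where they do the work, as an engineer would, in place of code of your own. Each camera call takes 0.05 s, during which the arm holds its last target.

## Working session

There is one attempt and no reset: what is moved stays moved. The work goes in short steps, Python scripts to look and compute and a shell command to move; the robot and the scene stay as the last step left them, time stands still between calls to the robot, and variables do not carry over. Pictures are saved under pics/ and viewed, and the job is handed in when it is done.

```bash
mkdir -p pics; ls; python3 - <<'E'
from rig import observe,cams,env
import cv2,numpy as np
s=observe();print(s)
for n in("scene","top"):
    im=cams.capture(n);cv2.imwrite(f"pics/{n}0.png",im[:,:,::-1])
    c=cams.calibration(n);print(n,np.round(c["mtx"],1).tolist(),np.round(c["view"],3).tolist())
for t in["frame","floor","back","cleat","corner1","corner2","corner3","corner4","nose1"]:
    print(t,[(np.round(d["centre"],1).tolist(),round(d["p"],2)) for d in cams.landmark_of(t,"top")])
print(observe()["time_s"])
E
```

```text
pics
{'time_s': 0.0, 'joints': array([-1.47148424e+00,  2.07465861e-01,  1.54301102e+00,  4.66241025e-05,
        1.39347925e+00, -1.50507022e-01]), 'dq': array([-1.79335472e-04, -4.80353074e-05, -5.98445714e-04,  3.62000171e-04,
        9.12267931e-04, -1.14120145e-03]), 'joint_efforts': array([-2.56557243e-03, -3.83041048e+01, -2.91597891e+01, -4.92722538e-04,
        1.07329694e-02, -9.45923745e-06]), 'tool_pos': array([ 142.07234584, -556.29896901,  200.47274382]), 'tool_rot': array([-0.00087253,  0.78968947, -0.61350562, -0.00079732]), 'ft_force': array([-0.21703539, -0.12106498,  0.44520399]), 'moment': array([ 0.03006233, -0.09043868,  0.04406502]), 'opening': 85.21110260212507}
scene [[398.9, 0.0, 254.2], [0.0, 398.9, 191.9], [0.0, 0.0, 1.0]] [[0.028, 1.0, 0.003, -75.6], [0.759, -0.019, -0.651, -334.505], [-0.651, 0.02, -0.759, 1583.077], [0.0, 0.0, 0.0, 1.0]]
top [[375.5, 0.0, 252.7], [0.0, 375.5, 183.0], [0.0, 0.0, 1.0]] [[-0.013, -1.0, -0.0, 75.018], [-0.985, 0.013, -0.173, 529.215], [0.173, -0.002, -0.985, 1036.325], [0.0, 0.0, 0.0, 1.0]]
frame [([188.1, 335.7], 0.72), ([
[... 550 characters left out ...]
0.88), ([248.2, 74.9], 0.88), ([209.9, 69.2], 0.87), ([217.6, 212.2], 0.74), ([201.3, 127.8], 0.69), ([212.9, 321.9], 0.45)]
corner3 [([237.5, 131.5], 0.93), ([174.7, 223.6], 0.91), ([208.5, 182.2], 0.9), ([170.9, 196.2], 0.88), ([248.2, 74.9], 0.88), ([209.9, 69.2], 0.87), ([217.6, 212.2], 0.74), ([201.3, 127.8], 0.69), ([212.9, 321.9], 0.45)]
corner4 [([237.5, 131.5], 0.93), ([174.7, 223.6], 0.91), ([208.5, 182.2], 0.9), ([170.9, 196.2], 0.88), ([248.2, 74.9], 0.88), ([209.9, 69.2], 0.87), ([217.6, 212.2], 0.74), ([201.3, 127.8], 0.69), ([212.9, 321.9], 0.45)]
nose1 [([162.2, 350.5], 0.93), ([165.5, 316.5], 0.83), ([213.0, 320.7], 0.77), ([115.7, 296.8], 0.68), ([207.8, 349.1], 0.57)]
0.55
```

```bash
python3 - <<'E'
import cv2
im=cv2.imread("pics/top0.png");cv2.imwrite("pics/crop0.png",cv2.resize(im[120:290,40:400],None,fx=2.2,fy=2.2,interpolation=2))
E
```

```text
(no output)
```

View pics/top0.png

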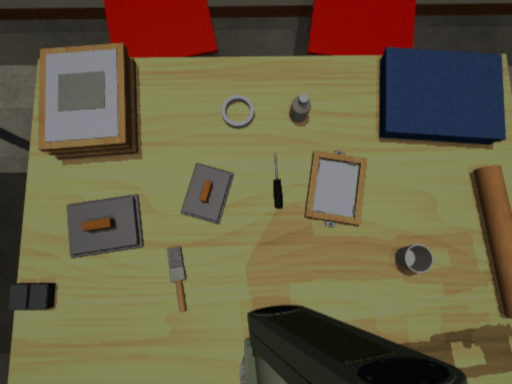

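View pics/crop0.png

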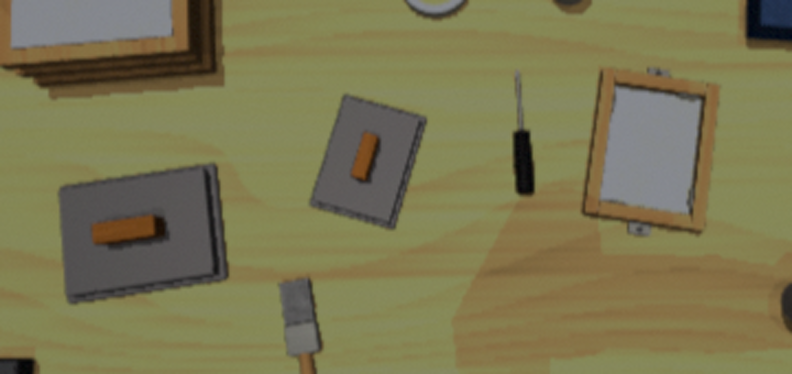

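View pics/scene0.png

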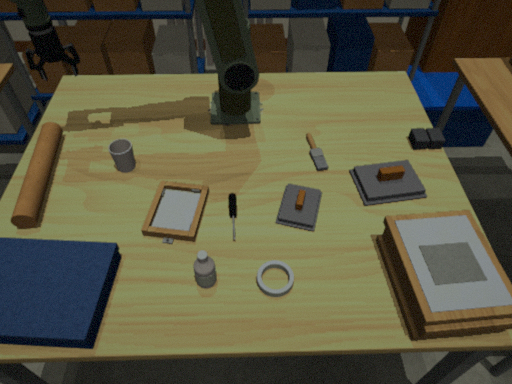

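In the top view, the back could be either the small grey plate at (193,206) or the large one at (225,104). The job needs the smaller, so I choose (193,206). The crop confirms a small plate with an orange cleat. The frame is at (188,336), with the screwdriver at (180,278) between the two. The framed picture at (95,84) is another lookalike.

```bash
cat > h.py <<'E'
from rig import observe,cams,env
import cv2,numpy as np
from scipy.optimize import least_squares
from scipy.spatial.transform import Rotation as R
def ray(c,px):
    V=np.array(c["view"]);K=np.array(c["mtx"])
    d=V[:3,:3].T@np.linalg.solve(K,[px[1],px[0],1.]);o=-V[:3,:3].T@V[:3,3];return o,d
def onz(c,px,z):
    o,d=ray(c,px);return o+d*(z-o[2])/d[2]
def proj(c,P):
    P=np.atleast_2d(P);V=np.array(c["view"]);q=(V[:3,:3]@P.T).T+V[:3,3];q=q@np.array(c["mtx"]).T
    return q[:,[1,0]]/q[:,2:]
def pts(x,y,a,L,z0=0):
    L=np.atleast_2d(L).astype(float);c,s=np.cos(a),np.sin(a)
    return np.c_[x+c*L[:,0]-s*L[:,1],y+s*L[:,0]+c*L[:,1],z0+L[:,2]]
def fit(obs,p0):  # obs: list of (cal, localpts, px)
    def f(p):return np.concatenate([(proj(c,pts(*p,L))-px).ravel() for c,L,px in obs])
    r=least_squares(f,p0,loss='soft_l1');return r.x,np.sqrt(np.mean(f(r.x)**2))
def pose():
    s=observe();q=s["tool_rot"];return s["tool_pos"],R.from_quat([q[1],q[2],q[3],q[0]]).as_matrix(),s
def save(im,n,f=1.5):
    cv2.imwrite(f"pics/{n}.png",cv2.resize(im[:,:,::-1],None,fx=f,fy=f,interpolation=2))
E
python3 - <<'E'
from h import *
c=cams.calibration("top")
B=[[62,44,24],[62,-44,24],[-62,-44,24],[-62,44,24]]
for p in [[174.7,223.6],[208.5,182.2],[170.9,196.2],[217.6,212.2]]:print("b",onz(c,p,24).round(1))
print("cleat",onz(c,[190.1,202.6],39).round(1))
import itertools
# frame outer top corners read from the crop (col,row)/2.2+(40,120)
F=[(604,67),(718,86),(703,232),(584,213)]
for u,v in F:print("f",onz(c,[v/2.2+120,u/2.2+40],30).round(1))
p,M,s=pose();print(p,M.round(3),s["time_s"])
for w,z in(("screwdriver",0),("pot",0),("brush",0),("glue",0),("tape",0)):pass
for px in[(155,276),(208,278),(98,300),(258,415)]:print(onz(c,px,0).round())
w=cams.calibration("wrist");print(w["mtx"]);V=w["view"];print(M.T@(( -V[:3,:3].T@V[:3,3])-p), (M.T@V[:3,:3].T).round(3))
E
```

```text
b [560.1 153.6  24. ]
b [461.5 274.   24. ]
b [572.6 234.7  24. ]
b [433.9 186.6  24. ]
cleat [512.5 213.2  39. ]
f [ 628.8 -117.    30. ]
f [ 600.5 -269.3   30. ]
f [ 405.4 -236.9   30. ]
f [432.2 -82.7  30. ]
[ 142.10244914 -557.16072555  201.68026417] [[ 0.247 -0.969 -0.   ]
 [-0.969 -0.247  0.   ]
 [-0.     0.    -1.   ]] 0.55
[624.  -4.   0.]
[462.  -6.   0.]
[807. -84.   0.]
[ 311. -401.    0.]
[[325.65801835   0.         256.91540263]
 [  0.         325.65801835 190.4012779 ]
 [  0.           0.           1.        ]]
[   0.74206693  -80.74414132 -172.36951303] [[ 1.    -0.     0.   ]
 [ 0.     0.95   0.313]
 [-0.    -0.313  0.95 ]]
```

```bash
python3 -m crank '[{"linear":[0,0,0],"spin":0.14},{"linear":[0,0,0],"spin":0.14},{"linear":[0,0,0],"spin":0.12},{"linear":[-0.26,-0.18,0],"spin":0},{"linear":[-0.26,-0.18,0],"spin":0},{"linear":[-0.26,-0.18,0],"spin":0},{"linear":[-0.26,-0.18,0],"spin":0},{"linear":[-0.26,-0.18,0],"spin":0}]' -1 60
python3 - <<'E'
from h import *
p,M,s=pose();print(p,M.round(3)); d=np.array([517,-176,230])-p;print((M.T@d).round(1),((M.T@d)/150).round(3),np.degrees(np.arctan2(M[1,0],M[0,0])),s["joints"])
E
```

```text
time_s: 1.35
tool_pos: [312.1, -391.7, 201.8]
tool_rot: [-0.001, -0.633, 0.774, -0.002]
ft_force: [1.7, -1.0, 0.4]
opening: 85.3
[ 312.14673879 -391.69553822  201.84150819] [[-0.198 -0.98   0.   ]
 [-0.98   0.198 -0.005]
 [ 0.005 -0.001 -1.   ]]
[-251.9 -158.   -29.2] [-1.679 -1.053 -0.195] -101.44379867097324 [-1.06937818  0.04461011  1.72264466 -0.00222689  1.36969298  0.70158657]
```

```bash
python3 -m crank '[{"linear":[-0.27,-0.17,-0.03],"spin":-0.03},{"linear":[-0.27,-0.17,-0.03],"spin":0},{"linear":[-0.27,-0.17,-0.03],"spin":0},{"linear":[-0.27,-0.17,-0.03],"spin":0},{"linear":[-0.27,-0.17,-0.03],"spin":0},{"linear":[-0.25,-0.15,-0.03],"spin":0},{"linear":[0,0,0],"spin":0},{"linear":[0,0,0],"spin":0}]'
python3 - <<'E'
from h import *
p,M,s=pose();print(p,M.round(3),s["time_s"])
im=cams.capture("wrist");save(im,"w1");c=cams.calibration("wrist");np.savez("w1.npz",mtx=c["mtx"],view=c["view"],im=im)
for t in["nose1","floor"]:
    print(t,[(np.round(d["centre"],1).tolist(),round(d["p"],2)) for d in cams.landmark_of(t,"wrist")])
E
```

```text
time_s: 2.15
tool_pos: [511.7, -166.2, 231.0]
tool_rot: [0.0, -0.649, 0.761, -0.005]
ft_force: [0.4, 0.3, -0.7]
opening: 85.2
[ 511.65394679 -166.18728217  230.98537203] [[-0.158 -0.987  0.007]
 [-0.987  0.158 -0.007]
 [ 0.006 -0.008 -1.   ]] 2.15
nose1 [([101.7, 216.7], 0.88), ([211.6, 233.6], 0.78), ([78.2, 304.3], 0.63), ([194.4, 308.6], 0.62)]
floor [([146.5, 265.3], 0.8)]
```

View pics/w1.png

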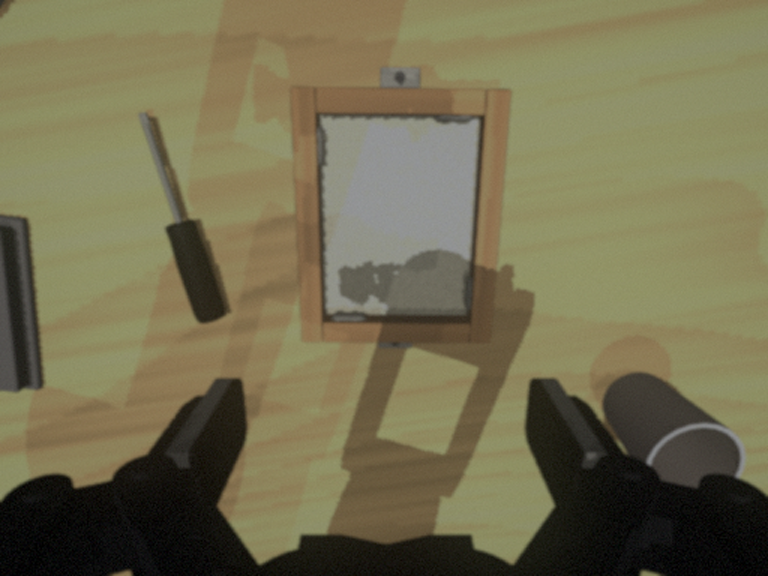

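The wrist view shows the frame, with its outer top corners near (58,194), (60,341), (228,328) and (227,201) row/col. Its noses are where the description puts them, with frame +x pointing up in the image. I'll refine the pose.

```bash
cat >> h.py <<'E'
def loadc(n):
    d=np.load(n);return {"mtx":d["mtx"],"view":d["view"]},d["im"]
def edgefit(c,im,segs,p0,free=None,w=6,iters=4,verb=False):
    """segs: local 3D line segments (a,b); snaps each sampled point to strongest gradient along the normal, fits x,y,yaw"""
    g=cv2.GaussianBlur(im.astype(np.float32),(0,0),1.0)
    p=np.array(p0,float)
    for it in range(iters):
        L=[];T=[];N=[]
        ww=w if it==0 else max(3,w/2)
        for a,b in segs:
            a=np.array(a,float);b=np.array(b,float)
            P=np.array([a+(b-a)*t for t in np.linspace(.06,.94,40)])
            q=proj(c,pts(*p,P));d=q[-1]-q[0];n=np.array([-d[1],d[0]])/np.linalg.norm(d)
            s=np.arange(-ww,ww+.01,.25)
            S=q[:,None]+s[None,:,None]*n
            v=cv2.remap(g,S[...,1].astype(np.float32),S[...,0].astype(np.float32),cv2.INTER_LINEAR,borderMode=cv2.BORDER_REPLICATE)
            gr=np.linalg.norm(np.gradient(v,axis=1),axis=2)
            m=gr.mean(0) if False else gr
            k=m.argmax(1);ok=m.max(1)>1.2
            for i in np.where(ok)[0]:
                L.append(P[i]);T.append(q[i]+s[k[i]]*n);N.append(n)
        L=np.array(L);T=np.array(T);N=np.array(N)
        f=lambda x:((proj(c,pts(*x,L))-T)*N).sum(1)
        r=least_squares(f,p,loss='soft_l1',f_scale=.5,x_scale=[1,1,.01]);p=r.x
    return p,np.median(np.abs(f(p))),len(L)
def loop(hx,hy,z):
    k=[[hx,hy,z],[-hx,hy,z],[-hx,-hy,z],[hx,-hy,z]];return [(k[i],k[(i+1)%4]) for i in range(4)]
def draw(c,im,p,segsets,n,f=1.5):
    I=cv2.resize(im[:,:,::-1],None,fx=f,fy=f,interpolation=2)
    for a,b in segsets:
        q=proj(c,pts(*p,[a,b]))*f
        cv2.line(I,(int(q[0][1]),int(q[0][0])),(int(q[1][1]),int(q[1][0])),(0,0,255),1)
    cv2.imwrite(f"pics/{n}.png",I)
E
python3 - <<'E'
from h import *
c,im=loadc("w1.npz")
co=np.array([[87,291],[90,511],[342,492],[341,302]])/1.5
out=np.array([[99,79,30],[99,-79,30],[-99,-79,30],[-99,79,30]])
x,r=fit([(c,out,co)],[517,-176,-.168]);print(x,r)
no=np.array([[101.7,216.7],[78.2,304.3],[194.4,308.6],[211.6,233.6]]) 
nl=np.array([[58,57,20],[77,-40,20],[-58,-57,20],[-77,40,20]])
x2,r=fit([(c,nl,no)],x);print(x2,r)
S=loop(99,79,30)+loop(81,61,30)
e=edgefit(c,im,loop(99,79,30),x);print("outer",e)
e2=edgefit(c,im,loop(81,61,30),x);print("inner",e2)
draw(c,im,e[0],S+loop(81,61,10),"w1d")
cv2.imwrite("pics/w1dc.png",cv2.resize(cv2.imread("pics/w1d.png")[70:370,270:540],None,fx=2,fy=2))
E
```

```text
[ 5.18083036e+02 -1.79713358e+02 -1.68376931e-01] 0.6099892345714173
[ 5.16936925e+02 -1.80049289e+02 -1.58977193e-01] 2.0350418291922763
outer (array([ 5.18779250e+02, -1.78743040e+02, -1.67689031e-01]), np.float64(0.4983007069304628), 150)
inner (array([ 5.16485019e+02, -1.79794373e+02, -1.63466448e-01]), np.float64(0.7978078068099224), 160)
```

View pics/w1dc.png

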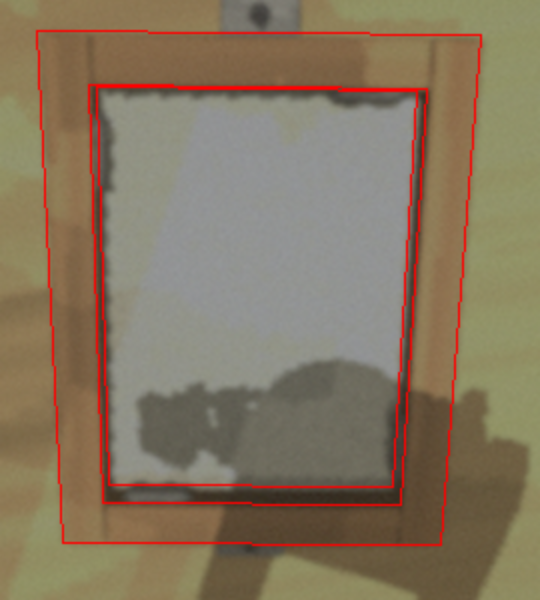

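```bash
python3 -m crank '[{"linear":[-0.29,0.05,0],"spin":0.0},{"linear":[-0.29,0.05,0],"spin":0},{"linear":[-0.29,0.05,0],"spin":0},{"linear":[-0.29,0.05,0],"spin":0},{"linear":[-0.29,0.05,0],"spin":0},{"linear":[-0.29,0.05,0],"spin":0},{"linear":[-0.29,0.05,0],"spin":0},{"linear":[-0.29,0.05,0],"spin":0.1},{"linear":[-0.22,0.05,0],"spin":0},{"linear":[0,0,0],"spin":0}]'
python3 -m crank '[{"linear":[0,0,0],"spin":0}]'
python3 - <<'E'
from h import *
p,M,s=pose();print(p,M.round(3),s["time_s"],s["joints"])
im=cams.capture("wrist");save(im,"w2");c=cams.calibration("wrist");np.savez("w2.npz",mtx=c["mtx"],view=c["view"],im=im)
for t in["corner1","cleat"]:
    for d in cams.landmark_of(t,"wrist"): print(t,np.round(d["centre"],1),d["p"],onz(c,d["centre"],24 if t=="corner1" else 39).round(1))
E
```

```text
time_s: 3.3
tool_pos: [513.3, 213.7, 225.8]
tool_rot: [-0.001, -0.591, 0.807, -0.006]
ft_force: [0.6, -0.2, -1.2]
opening: 85.4
time_s: 3.4
tool_pos: [513.3, 212.6, 225.5]
tool_rot: [-0.001, -0.59, 0.807, -0.006]
ft_force: [-0.7, -0.2, -0.6]
opening: 85.4
[513.27745445 212.59293203 225.45689804] [[-0.303 -0.953  0.005]
 [-0.953  0.303 -0.012]
 [ 0.009 -0.008 -1.   ]] 3.4 [ 0.24472116  0.14726236  1.56114891 -0.01256837  1.43098709  2.12473972]
corner1 [103.5 222.3] 0.94 [582.5 228.2  24. ]
corner1 [233.7  94.1] 0.93 [482.4 434.3  24. ]
corner1 [103.9 303.4] 0.88 [554.7 142.4  24. ]
corner1 [206.3 230.6] 0.69 [464.5 259.4  24. ]
corner1 [205.2 297. ] 0.6 [440.9 181.4  24. ]
cleat [302.1  58. ] 0.91 [413.  512.2  39. ]
cleat [164.3 267.7] 0.84 [504.5 200.1  39. ]
```

View pics/w2.png

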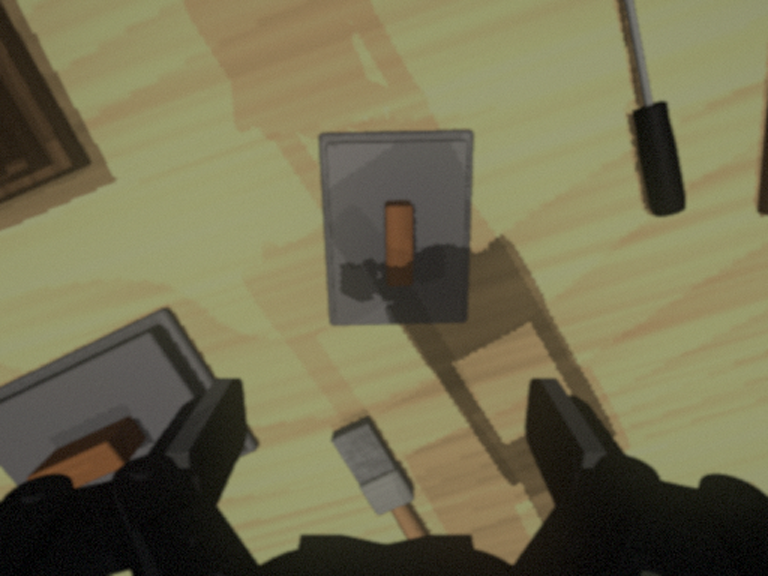

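```bash
python3 - <<'E'
from h import *
c,im=loadc("w2.npz")
x=[510,203,-.29]
e=edgefit(c,im,loop(73,53,24),x,w=4);print("panel",e)
e3=edgefit(c,im,loop(80,60,4),e[0],w=4);print("flange",e3)
e2=edgefit(c,im,[([30,10,54],[-30,10,54]),([-30,-10,54],[30,-10,54]),([30,-10,54],[30,10,54])],e3[0],w=3);print("cleat",e2)
b=e3[0]
draw(c,im,b,loop(80,60,8)+loop(73,53,24)+loop(30,10,54),"w2d")
cv2.imwrite("pics/w2dc.png",cv2.resize(cv2.imread("pics/w2d.png")[110:350,300:500],None,fx=2.4,fy=2.4))
p,M,s=pose();P=pts(*b,[0,0,0])[0];d=np.array([P[0],P[1],p[2]])-p
print((M.T@d/150).round(3),"yawerr deg (spin+)",np.degrees(np.arctan2(M[1,0],M[0,0])-(b[2]-np.pi/2)))
print("brush tip",onz(c,[275,230],5))
E
```

```text
panel (array([ 5.08668632e+02,  2.02464387e+02, -2.74031529e-01]), np.float64(2.2855767287221247), 160)
flange (array([ 5.08560268e+02,  2.01637912e+02, -2.87074341e-01]), np.float64(0.2536959514039555), 160)
cleat (array([ 5.11780095e+02,  2.00299367e+02, -3.47325931e-01]), np.float64(0.5672636280786859), 113)
[0.075 0.01  0.001] yawerr deg (spin+) -1.2833901760599267
brush tip [362.60854188 296.88403518   5.        ]
```

View pics/w2dc.png

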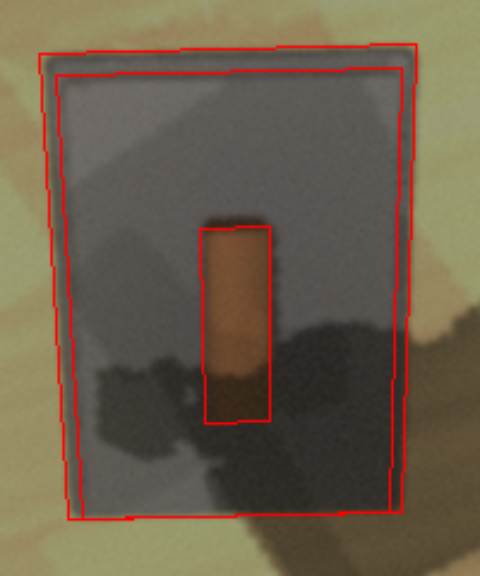

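```bash
python3 -m crank '[{"linear":[0.075,0.01,0.2],"spin":-0.02},{"linear":[0,0,0.22],"spin":0},{"linear":[0,0,0.22],"spin":0},{"linear":[0,0,0.15],"spin":0},{"linear":[0,0,0.1],"spin":0},{"linear":[0,0,0],"spin":0}]'
python3 - <<'E'
from h import *
b=[508.8,201.2,-.29]
p,M,s=pose();d=np.array([b[0],b[1],30])-p
print(p,M[:,2],(M.T@d/150).round(3),"yawerr deg (spin+)",np.degrees(np.arctan2(M[1,0],M[0,0])-(b[2]-np.pi/2)))
E
```

```text
time_s: 4.15
tool_pos: [513.2, 189.8, 91.1]
tool_rot: [0.001, -0.592, 0.806, -0.008]
ft_force: [0.6, 0.1, 1.0]
opening: 85.6
[513.18701433 189.77596768  91.05524949] [ 0.01187772 -0.01161106 -0.99986204] [-0.067  0.057  0.406] yawerr deg (spin+) -0.7267823630888312
```

```bash
python3 -m crank '[{"linear":[-0.065,0.05,0.05],"spin":-0.012},{"linear":[0,0,0],"spin":0}]'
python3 - <<'E'
from h import *
b=[508.8,201.2,-.29]
p,M,s=pose();d=np.array([b[0],b[1],30])-p
print(p,M[:,2],(M.T@d/150).round(3),"yawerr deg (spin+)",np.degrees(np.arctan2(M[1,0],M[0,0])-(b[2]-np.pi/2)))
im=cams.capture("wrist");save(im,"w3");c=cams.calibration("wrist");np.savez("w3.npz",mtx=c["mtx"],view=c["view"],im=im)
e3=edgefit(c,im,loop(80,60,4),b,w=6);print("flange",e3)
draw(c,im,e3[0],loop(80,60,4)+loop(73,53,24)+loop(30,10,54),"w3d")
E
```

```text
time_s: 4.35
tool_pos: [509.8, 200.2, 84.0]
tool_rot: [0.002, -0.596, 0.803, -0.008]
ft_force: [-0.6, -0.2, -0.2]
opening: 85.3
[509.75696414 200.1714756   84.00222664] [ 0.01298388 -0.01125565 -0.99985235] [-0.007  0.014  0.36 ] yawerr deg (spin+) -0.1682515236422047
flange (array([ 5.10347443e+02,  2.01362751e+02, -2.87669273e-01]), np.float64(0.4814993750579684), 131)
```

View pics/w3d.png

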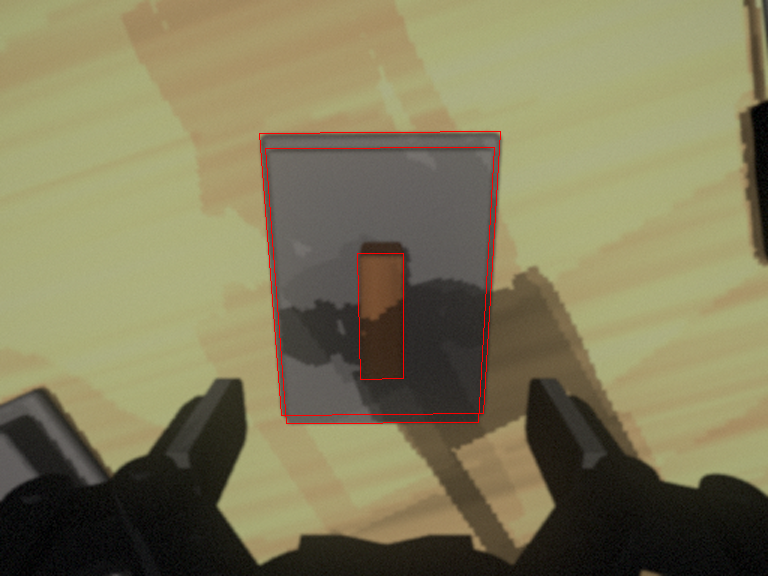

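```bash
python3 -m crank '[{"linear":[-0.005,0.005,0.13],"spin":0},{"linear":[0,0,0.11],"spin":0},{"linear":[0,0,0.07],"spin":0},{"linear":[0,0,0],"spin":0}]'
python3 -m crank '[{"linear":[0,0,0],"spin":0}]'
```

```text
time_s: 4.8
tool_pos: [516.9, 202.0, 43.2]
tool_rot: [0.009, -0.597, 0.802, -0.012]
ft_force: [-0.1, 0.4, -0.3]
opening: 85.4
time_s: 4.9
tool_pos: [517.6, 202.3, 44.0]
tool_rot: [0.009, -0.597, 0.802, -0.012]
ft_force: [0.6, 0.1, -0.3]
opening: 85.7
```

```bash
python3 - <<'E'
from h import *
b=[510.3,201.4,-.288]
p,M,s=pose();d=np.array([b[0],b[1],30])-p
print(p,M[:,2],(M.T@d/150).round(3),s["joints"],"yawerr deg (spin+)",np.degrees(np.arctan2(M[1,0],M[0,0])-(b[2]-np.pi/2)))
E
```

```text
[517.63004537 202.25113437  43.98683948] [ 0.0294126  -0.00890994 -0.99952764] [0.019 0.048 0.092] [ 0.22636195  0.33212218  1.74201002 -0.01771433  1.04086005  2.09706328] yawerr deg (spin+) -0.18078703920023106
```

```bash
python3 -m crank '[{"linear":[0.015,0.05,0.0],"spin":0},{"linear":[0,0,0.03],"spin":0},{"linear":[0,0,0.03],"spin":0},{"linear":[0,0,0.03],"spin":0},{"linear":[0,0,0],"spin":0}]'
python3 - <<'E'
from h import *
b=[510.3,201.4,-.288]
p,M,s=pose();d=np.array([b[0],b[1],30])-p
print(p,M[:,2],(M.T@d/150).round(3),"yawerr deg (spin+)",np.degrees(np.arctan2(M[1,0],M[0,0])-(b[2]-np.pi/2)))
im=cams.capture("wrist");save(im,"w4")
E
```

```text
time_s: 5.4
tool_pos: [511.5, 202.7, 32.1]
tool_rot: [0.011, -0.597, 0.802, -0.013]
ft_force: [-0.6, 1.4, -0.8]
opening: 85.5
[511.48563739 202.72047585  32.06136845] [ 0.03435149 -0.00780476 -0.99937934] [0.011 0.006 0.014] yawerr deg (spin+) -0.16385935314439795
```

View pics/w4.png

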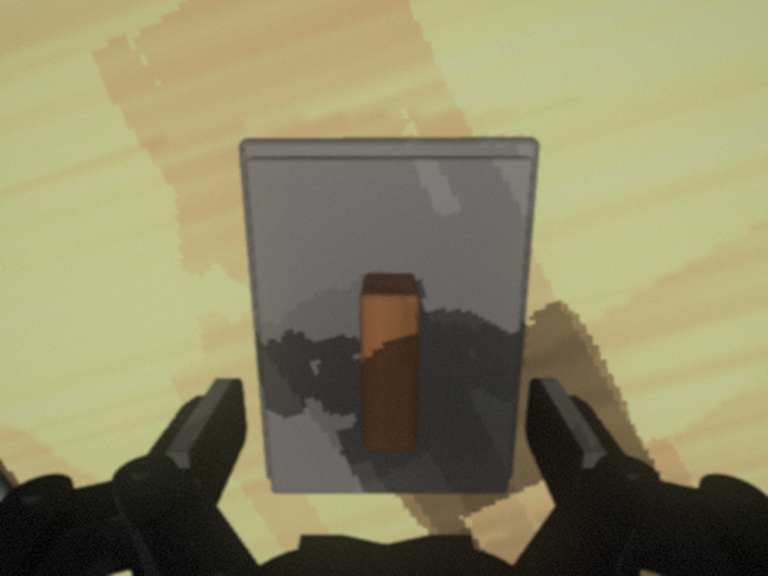

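```bash
python3 -m crank '[{"linear":[0.0,0.0,0.0],"spin":0},{"linear":[0,0,0],"spin":0},{"linear":[0,0,0],"spin":0},{"linear":[0,0,0],"spin":0},{"linear":[0,0,0],"spin":0}]' 1 70; python3 -m crank '[{"linear":[0.0,0.0,0.0],"spin":0},{"linear":[0,0,0],"spin":0},{"linear":[0,0,0],"spin":0},{"linear":[0,0,0],"spin":0}]'
```

```text
time_s: 5.95
tool_pos: [512.2, 202.8, 32.5]
tool_rot: [0.012, -0.597, 0.802, -0.014]
ft_force: [-0.6, 0.7, 0.4]
opening: 12.4
time_s: 6.35
tool_pos: [512.4, 202.8, 32.7]
tool_rot: [0.012, -0.597, 0.802, -0.014]
ft_force: [-0.6, -0.4, -1.2]
opening: 0.1
```

```bash
python3 - <<'E'
from h import *
im=cams.capture("wrist");c=cams.calibration("wrist");p,M,s=pose();print(proj(c,[p,p-19*M[:,2]])*1.5)
save(im,"w5"); im=cams.capture("scene"); save(im[130:280,200:400],"s5",4)
E
```

```text
[[345.13178303 384.10049343]
 [368.40478567 383.96607964]]
```

View pics/w5.png

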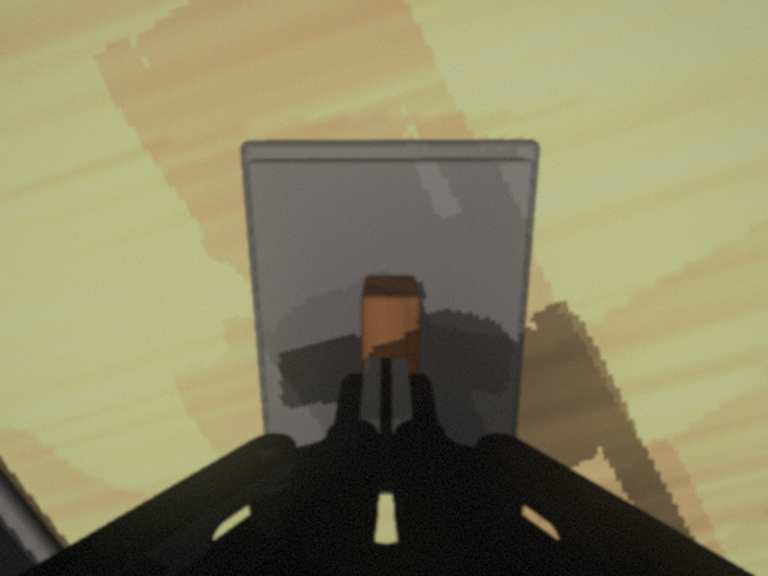

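View pics/s5.png

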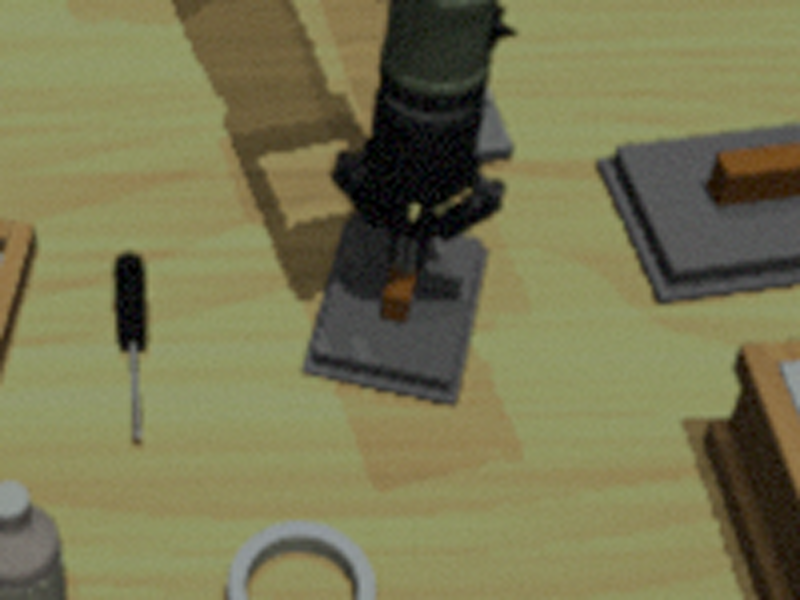

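The gripper shut on nothing. The tips are above the cleat (tip seen at row 360, where the reported TCP projects to row 345), so the true tip sits behind the reported TCP. I'll find the contact height on top of the cleat gently.

```bash
for i in 1 2 3 4 5; do :; done; python3 -m crank '[{"linear":[0,0,0.015],"spin":0},{"linear":[0,0,0.015],"spin":0},{"linear":[0,0,0],"spin":0}]'; python3 -m crank '[{"linear":[0,0,0.015],"spin":0},{"linear":[0,0,0.015],"spin":0},{"linear":[0,0,0],"spin":0}]'
```

```text
time_s: 6.75
tool_pos: [512.5, 202.8, 27.8]
tool_rot: [0.012, -0.597, 0.802, -0.014]
ft_force: [0.2, 0.5, -0.0]
opening: 0.2
time_s: 7.05
tool_pos: [513.1, 202.9, 25.0]
tool_rot: [0.012, -0.597, 0.802, -0.014]
ft_force: [0.5, 0.2, 0.1]
opening: -0.4
```

```bash
python3 -m crank '[{"linear":[0,0,0.015],"spin":0},{"linear":[0,0,0.015],"spin":0},{"linear":[0,0,0],"spin":0}]'; python3 -m crank '[{"linear":[0,0,0.015],"spin":0},{"linear":[0,0,0.015],"spin":0},{"linear":[0,0,0],"spin":0}]'
python3 - <<'E'
from h import *
im=cams.capture("wrist");c=cams.calibration("wrist");p,M,s=pose();print(p,proj(c,[p,p-19*M[:,2]])*1.5)
save(im,"w6"); im=cams.capture("scene"); save(im[130:280,200:400],"s6",4)
E
```

```text
time_s: 7.35
tool_pos: [513.8, 203.1, 25.3]
tool_rot: [0.012, -0.597, 0.802, -0.014]
ft_force: [0.1, -0.0, -0.5]
opening: -0.3
time_s: 7.65
tool_pos: [514.8, 203.5, 25.1]
tool_rot: [0.012, -0.597, 0.802, -0.014]
ft_force: [-0.3, -0.9, 0.7]
opening: -0.0
[515.00749133 203.50161965  24.94876332] [[345.04603996 384.0627183 ]
 [368.31641583 383.92565836]]
```

View pics/w6.png

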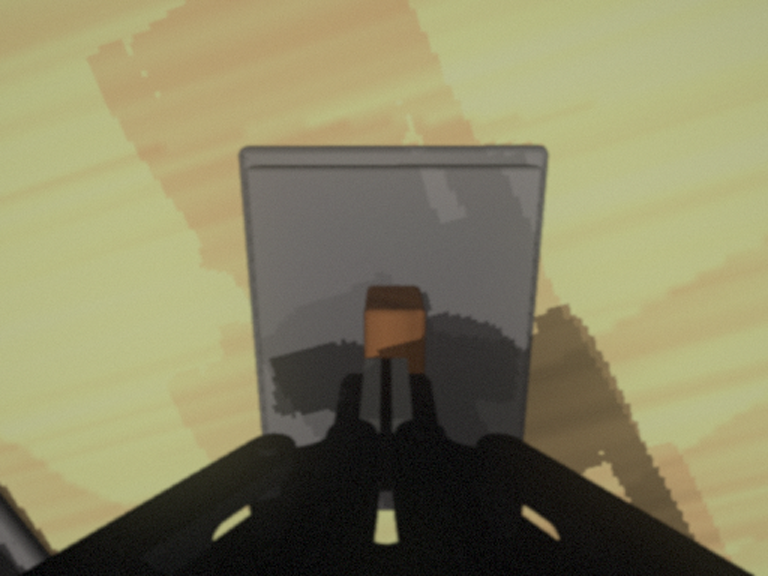

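View pics/s6.png

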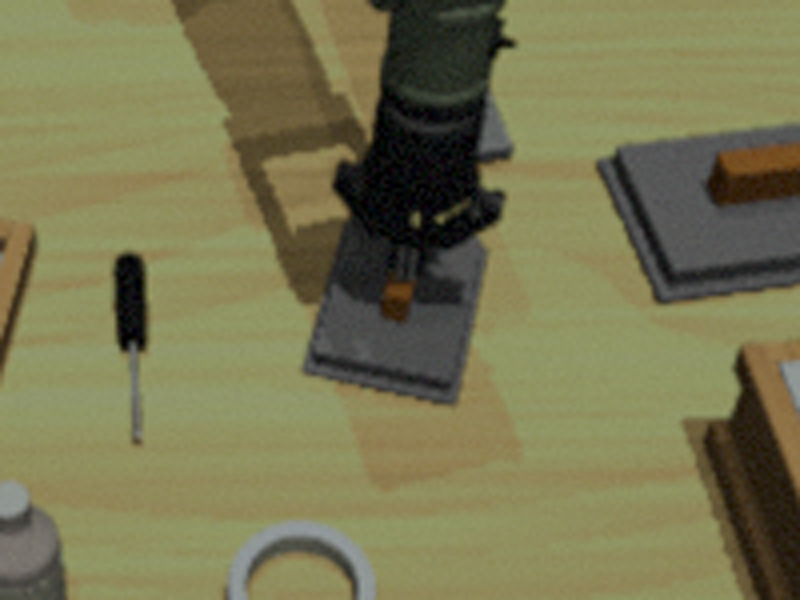

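```bash
python3 -m crank '[{"linear":[0,0,0.03],"spin":0}]'; python3 -m crank '[{"linear":[0,0,0.03],"spin":0},{"linear":[0,0,0.03],"spin":0}]'
```

```text
time_s: 7.85
tool_pos: [515.1, 203.6, 24.2]
tool_rot: [0.011, -0.597, 0.802, -0.014]
ft_force: [-22.9, -4.2, 59.1]
opening: -0.1
time_s: 8.05
tool_pos: [514.9, 203.5, 24.3]
tool_rot: [0.009, -0.598, 0.801, -0.013]
ft_force: [-14.3, -4.8, 34.2]
opening: 0.4
```

```bash
python3 - <<'E'
from h import *
c=cams.calibration("scene");p,M,s=pose()
for k in(0,19,29):print(k,(proj(c,p-k*M[:,2])-[130,200])*4)
b=[510.3,201.4,-.288]
for q in ([30,10,54],[30,-10,54],[-30,10,54],[-30,-10,54],[30,10,24],[0,0,54],[80,60,4],[80,-60,4]):print(q,(proj(c,pts(*b,q))-[130,200])*4)
E
```

```text
0 [[294.43273538 400.80992234]]
19 [[278.22363597 403.24859763]]
29 [[269.54172812 404.55479939]]
[30, 10, 54] [[297.62823168 406.73769898]]
[30, -10, 54] [[292.23197297 380.44399079]]
[-30, 10, 54] [[239.11338708 420.91306171]]
[-30, -10, 54] [[234.03906422 395.38651347]]
[30, 10, 24] [[322.32716066 403.06174805]]
[0, 0, 54] [[265.29533329 400.96601267]]
[80, 60, 4] [[403.57555929 454.29653408]]
[80, -60, 4] [[369.85612391 297.67007635]]
```

Contact came at TCP z ≈ 24.7 mm while standing on the cleat top at 54 mm. The real tips are therefore about 29 mm behind the reported TCP. I'll raise, open and descend to TCP z ≈ 0.

```bash
python3 -m crank '[{"linear":[0,-0.02,-0.1],"spin":0},{"linear":[0,0,-0.1],"spin":0},{"linear":[0,0,0],"spin":0},{"linear":[0,0,0],"spin":0},{"linear":[0,0,0],"spin":0},{"linear":[0,0,0],"spin":0},{"linear":[0,0,0],"spin":0}]' -1
cat > st.py <<'E'
from h import *
import sys
a=[float(v) for v in sys.argv[1:5]]
p,M,s=pose();d=np.array(a[:2]+[a[3]])-p
print(p.round(1),"z",M[:,2].round(4),"rows",(M.T@d/150).round(3),"spin",((np.arctan2(M[1,0],M[0,0])-(a[2]-np.pi/2))/np.radians(60)).round(4),"F",s["ft_force"].round(1),"open",round(s["opening"],1),s["time_s"])
E
python3 st.py 510.3 201.4 -.288 0
```

```text
time_s: 8.75
tool_pos: [514.2, 202.2, 50.8]
tool_rot: [0.006, -0.598, 0.801, -0.012]
ft_force: [0.1, 0.7, 0.0]
opening: 85.3
[514.2 202.2  50.8] z [ 0.0238 -0.012  -0.9996] rows [0.011 0.032 0.338] spin -0.0009 F [0.1 0.7 0. ] open 85.3 8.75
```

```bash
python3 -m crank '[{"linear":[0.005,0.035,0.08],"spin":0},{"linear":[0,0.005,0.08],"spin":0},{"linear":[0,0.005,0.06],"spin":0},{"linear":[0,0,0.04],"spin":0},{"linear":[0,0,0.02],"spin":0}]'
python3 st.py 510.3 201.4 -.288 0
```

```text
time_s: 9.25
tool_pos: [505.7, 202.5, 2.7]
tool_rot: [0.004, -0.598, 0.801, -0.011]
ft_force: [0.8, -0.0, 0.4]
opening: 85.1
[505.7 202.5   2.7] z [ 0.0194 -0.013  -0.9997] rows [-0.002 -0.031  0.019] spin -0.0008 F [ 0.8 -0.   0.4] open 85.1 9.25
```

```bash
python3 -m crank '[{"linear":[0,-0.03,0.01],"spin":0},{"linear":[0,0,0],"spin":0},{"linear":[0,0,0],"spin":0},{"linear":[0,0,0],"spin":0},{"linear":[0,0,0],"spin":0},{"linear":[0,0,0],"spin":0}]' 1 70
python3 -m crank '[{"linear":[0,0,0],"spin":0},{"linear":[0,0,0],"spin":0},{"linear":[0,0,0],"spin":0}]'
python3 st.py 510.3 201.4 -.288 0
```

```text
time_s: 9.85
tool_pos: [511.5, 201.2, 1.6]
tool_rot: [0.005, -0.598, 0.802, -0.011]
ft_force: [-0.2, 0.0, -3.6]
opening: 19.1
time_s: 10.15
tool_pos: [511.3, 201.2, 1.5]
tool_rot: [0.005, -0.598, 0.802, -0.011]
ft_force: [0.3, -0.7, -1.2]
opening: 18.7
[511.3 201.2   1.5] z [ 0.0207 -0.0126 -0.9997] rows [0.    0.007 0.01 ] spin -0.0011 F [ 0.3 -0.7 -1.2] open 18.7 10.15
```

```bash
python3 -m crank '[{"linear":[0,0,-0.06],"spin":0},{"linear":[0,0,-0.12],"spin":0},{"linear":[0,0,-0.15],"spin":0},{"linear":[0,0,-0.15],"spin":0},{"linear":[0,0,-0.12],"spin":0},{"linear":[0,0,-0.05],"spin":0},{"linear":[0,0,0],"spin":0}]'
python3 st.py 518.3 -179.5 -.168 100
python3 - <<'E'
from h import *
im=cams.capture("wrist");c=cams.calibration("wrist");save(im,"w7");np.savez("w7.npz",mtx=c["mtx"],view=c["view"],im=im)
p,M,s=pose();print(p,s["tool_rot"])
E
```

```text
time_s: 10.85
tool_pos: [505.6, 201.8, 102.0]
tool_rot: [0.001, -0.598, 0.801, -0.01]
ft_force: [0.5, 0.7, -2.6]
opening: 18.7
[505.6 201.8 102. ] z [ 0.0134 -0.0143 -0.9998] rows [ 2.412 -0.804  0.051] spin -0.1153 F [ 0.5  0.7 -2.6] open 18.7 10.85
[505.26590883 201.70507501 101.33749193] [ 6.67897850e-04 -5.98003589e-01  8.01436094e-01 -9.56290583e-03]
```

View pics/w7.png

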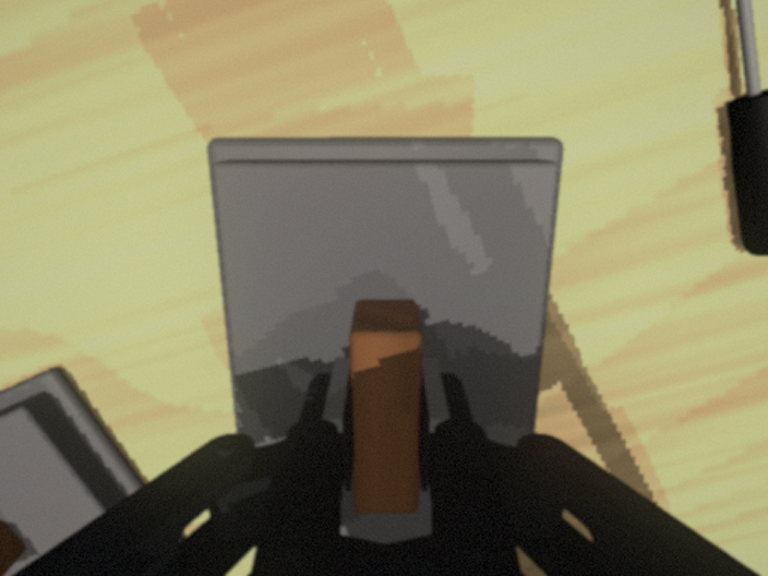

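The back is held by its cleat and lifted, with the far flange at row 140 level in the view. Next is the carry across.

```bash
python3 -m crank '[{"linear":[0,0,0],"spin":-0.115},{"linear":[0.15,-0.04,0],"spin":0},{"linear":[0.25,-0.06,0],"spin":0},{"linear":[0.25,-0.06,0],"spin":0},{"linear":[0.25,-0.06,0],"spin":0},{"linear":[0.25,-0.06,0],"spin":0},{"linear":[0.25,-0.06,0],"spin":0}]'
python3 st.py 518.3 -179.5 -.168 100
```

```text
time_s: 11.6
tool_pos: [514.6, -15.6, 94.8]
tool_rot: [-0.006, -0.651, 0.759, -0.003]
ft_force: [0.3, -0.2, -3.5]
opening: 18.5
[514.6 -15.6  94.8] z [-0.0041 -0.0126 -0.9999] rows [ 1.076 -0.19  -0.021] spin 0.0148 F [ 0.3 -0.2 -3.5] open 18.5 11.6
```

```bash
python3 -m crank '[{"linear":[0.25,-0.05,-0.01],"spin":0.01},{"linear":[0.25,-0.05,-0.01],"spin":0},{"linear":[0.22,-0.04,0],"spin":0},{"linear":[0.12,-0.02,0],"spin":0},{"linear":[0.05,0,0],"spin":0},{"linear":[0,0,0],"spin":0},{"linear":[0,0,0],"spin":0}]'
python3 st.py 518.3 -179.5 -.168 60
```

```text
time_s: 12.3
tool_pos: [509.7, -159.0, 90.1]
tool_rot: [-0.009, -0.644, 0.765, 0.004]
ft_force: [0.2, 1.1, -3.2]
opening: 18.7
[ 509.7 -159.    90.1] z [-0.0192 -0.0067 -0.9998] rows [ 0.123 -0.084  0.201] spin -0.0029 F [ 0.2  1.1 -3.2] open 18.7 12.3
```

```bash
cat > bk.py <<'E'
from h import *
import sys
q=[0.005,-0.598,0.802,-0.011];Mg=R.from_quat([q[1],q[2],q[3],q[0]]).as_matrix();pg=np.array([511.3,201.2,1.5])
b=np.array([510.3,201.4,0]);Rb=R.from_euler('z',-.288).as_matrix()
T=Mg.T@Rb;t=Mg.T@(b-pg)
F=np.array([518.3,-179.5,-.168])
def back():
    p,M,s=pose();return p+M@t,M@T,p,M,s
if __name__=="__main__":
    o,Q,p,M,s=back();print("back",o.round(1),"yaw",np.arctan2(Q[1,0],Q[0,0]).round(4),"normal",Q[:,2].round(4),"t",t.round(2))
    z=float(sys.argv[1]);d=np.array([F[0],F[1],z])-o
    print("rows",(M.T@d/150).round(3),"spin",((np.arctan2(Q[1,0],Q[0,0])-F[2])/np.radians(60)).round(4),"F",s["ft_force"].round(1))
    im=cams.capture("wrist");c=cams.calibration("wrist");n=sys.argv[2];np.savez(n+".npz",mtx=c["mtx"],view=c["view"],im=im)
    I=cv2.resize(im[:,:,::-1],None,fx=1.5,fy=1.5,interpolation=2)
    for L,P,col in((loop(80,60,8),0,(0,0,255)),(loop(73,53,24),0,(0,0,255)),(loop(99,79,30),1,(255,0,0)),(loop(81,61,30),1,(255,0,0))):
        for a,e in L:
            W=np.array([pts(*F,a)[0],pts(*F,e)[0]]) if P else np.array([o+Q@np.array(a),o+Q@np.array(e)])
            g=(proj(c,W)*1.5).astype(int);cv2.line(I,tuple(g[0][::-1].tolist()),tuple(g[1][::-1].tolist()),col,1)
    cv2.imwrite(f"pics/{n}.png",I)
E
python3 bk.py 50 w8
```

```text
back [ 508.6 -158.9   88.7] yaw -0.17 normal [ 0.0416 -0.0024  0.9991] t [0.09 1.05 1.48]
rows [ 0.122 -0.092  0.258] spin -0.0019 F [ 0.2  1.1 -3.2]
```

View pics/w8.png

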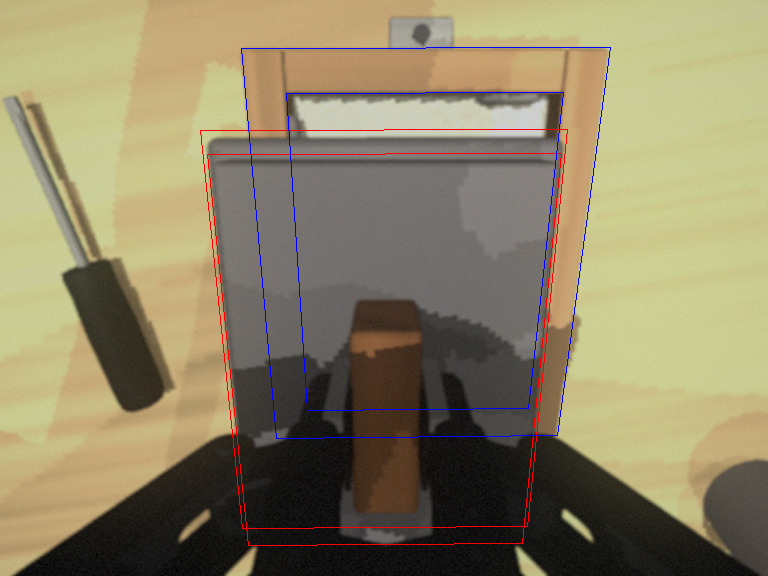

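```bash
python3 - <<'E'
from bk import *
c,im=loadc("w8.npz");p,M,s=pose()
loc=np.array([[30,10,54],[30,-10,54],[-30,10,54],[-30,-10,54],[30,10,24],[30,-10,24],[80,58,5],[80,-58,5]],float)
ob=np.array([[331,351],[331,421],[513,354],[513,418],[301,357],[301,417],[140,209],[140,562]])/1.5
def pr(v):
    Q=M@T@R.from_euler('xyz',v[3:]).as_matrix();o=p+M@(t+np.array(v[:3]))
    return proj(c,(Q@loc.T).T+o)
print((pr(np.zeros(6))*1.5).round(0).tolist())
r=least_squares(lambda v:(pr(v)-ob).ravel(),np.zeros(6),x_scale=[1,1,1,.01,.01,.01]);print(r.x.round(3),np.abs(r.fun).max()*1.5)
o=p+M@(t+r.x[:3]);Q=M@T@R.from_euler('xyz',r.x[3:]).as_matrix();print(o,Q[:,2])
E
```

```text
[[325.0, 347.0], [325.0, 422.0], [510.0, 352.0], [510.0, 418.0], [291.0, 353.0], [291.0, 415.0], [131.0, 209.0], [130.0, 557.0]]
[ 6.870e-01  2.614e+00  1.254e+00 -5.000e-03 -7.000e-03 -1.000e-03] 4.435081378798756
[ 505.75703143 -158.87825874   87.41992347] [0.03623972 0.00339688 0.99933735]
```

```bash
sed -i 's/^F=np/t=t+np.array([0.3,2.6,1.25]);T=T@R.from_euler("xyz",[-.003,-.005,0]).as_matrix()\nF=np/; s/loop(80,60,8),0/loop(80,58,5),0/' bk.py
sed -i 's/^    im=cams/    if len(sys.argv)<3:sys.exit()\n    im=cams/' bk.py
python3 bk.py 50
python3 -m crank '[{"linear":[0.06,-0.05,0.05],"spin":0},{"linear":[0.06,-0.05,0.08],"spin":0},{"linear":[0,0,0.04],"spin":0},{"linear":[0,0,0],"spin":0}]'
python3 bk.py 50
```

```text
back [ 505.8 -158.5   87.4] yaw -0.1693 normal [0.0375 0.0014 0.9993] t [0.39 3.65 2.73]
rows [ 0.121 -0.11   0.249] spin -0.0012 F [ 1.1  0.2 -3. ]
time_s: 12.75
tool_pos: [522.2, -176.6, 62.4]
tool_rot: [-0.009, -0.647, 0.763, 0.004]
ft_force: [-0.1, -0.8, -2.9]
opening: 18.6
back [ 518.5 -176.4   59.8] yaw -0.1634 normal [0.0373 0.001  0.9993] t [0.39 3.65 2.73]
rows [ 0.02  -0.003  0.065] spin 0.0044 F [-0.1 -0.8 -2.9]
```

```bash
python3 -m crank '[{"linear":[0.02,0,0.05],"spin":0.004},{"linear":[0,0,0.03],"spin":0},{"linear":[0,0,0],"spin":0}]'
python3 bk.py 30 w9
```

```text
time_s: 13.05
tool_pos: [521.4, -178.7, 49.5]
tool_rot: [-0.009, -0.645, 0.764, 0.004]
ft_force: [-0.1, 0.4, -2.8]
opening: 18.6
back [ 517.6 -178.5   46.8] yaw -0.1664 normal [3.770e-02 5.000e-04 9.993e-01] t [0.39 3.65 2.73]
rows [ 0.005 -0.008  0.112] spin 0.0016 F [-0.1  0.4 -2.8]
```

View pics/w9.png

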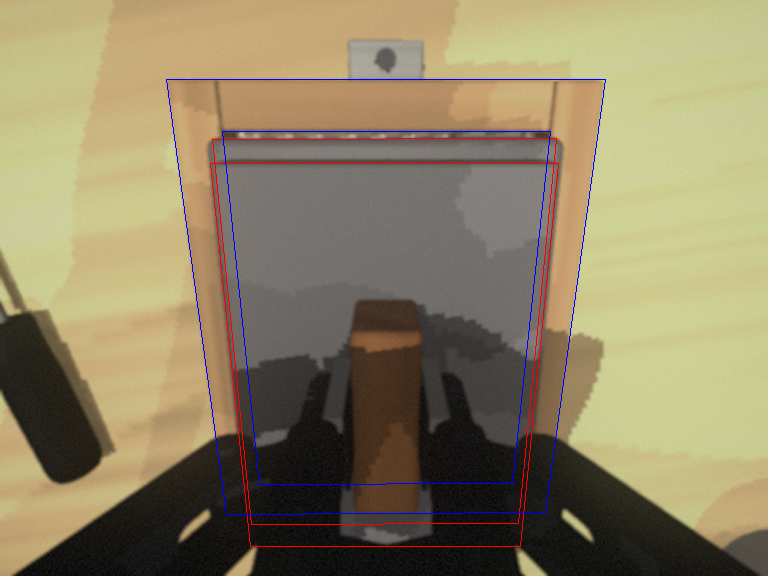

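```bash
python3 -m crank '[{"linear":[0.005,-0.005,0.05],"spin":0},{"linear":[0,0,0.03],"spin":0}]'
python3 bk.py 27 w10
```

```text
time_s: 13.3
tool_pos: [522.9, -180.1, 38.3]
tool_rot: [-0.009, -0.646, 0.764, 0.003]
ft_force: [0.2, 0.3, -3.6]
opening: 18.4
back [ 519.1 -179.9   35.6] yaw -0.1661 normal [0.035  0.002  0.9994] t [0.39 3.65 2.73]
rows [-0.002  0.005  0.058] spin 0.0018 F [ 0.2  0.3 -3.6]
```

View pics/w10.png

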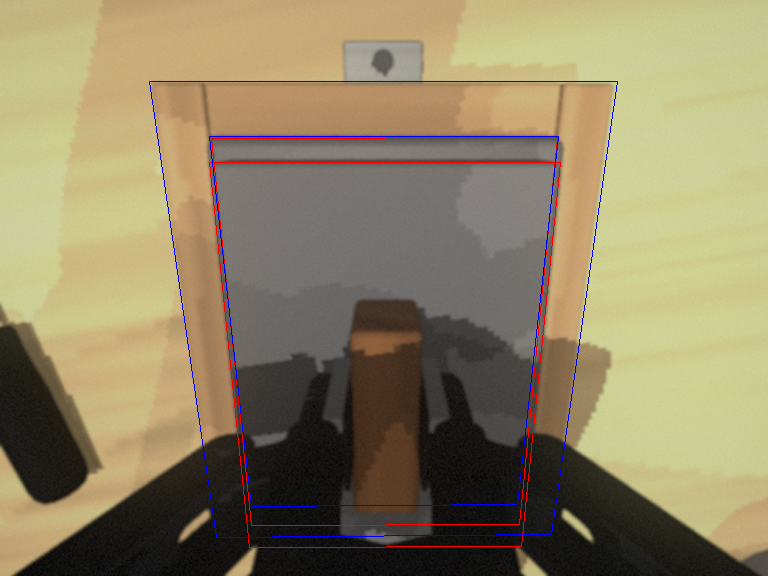

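```bash
python3 -m crank '[{"linear":[-0.003,0.005,0.03],"spin":0.002},{"linear":[0,0,0.02],"spin":0}]'
python3 bk.py 23
python3 -m crank '[{"linear":[0,0.0,0.025],"spin":0}]'
python3 bk.py 23
```

```text
time_s: 13.55
tool_pos: [521.9, -179.5, 29.8]
tool_rot: [-0.009, -0.645, 0.764, 0.003]
ft_force: [0.5, 0.1, -2.6]
opening: 18.7
back [ 518.2 -179.2   27.2] yaw -0.1685 normal [0.0353 0.0016 0.9994] t [0.39 3.65 2.73]
rows [ 0.001 -0.002  0.028] spin -0.0005 F [ 0.5  0.1 -2.6]
time_s: 13.65
tool_pos: [521.6, -179.4, 26.2]
tool_rot: [-0.009, -0.645, 0.764, 0.003]
ft_force: [-6.3, 4.1, 10.1]
opening: 18.6
back [ 517.9 -179.2   23.6] yaw -0.1685 normal [0.0358 0.0014 0.9994] t [0.39 3.65 2.73]
rows [ 0.002 -0.003  0.004] spin -0.0005 F [-6.3  4.1 10.1]
```

```bash
python3 -m crank '[{"linear":[0,0.0,0.025],"spin":0}]'
python3 bk.py 23
python3 -m crank '[{"linear":[0,0.0,0.025],"spin":0}]'
python3 bk.py 23 w11
```

```text
time_s: 13.75
tool_pos: [520.3, -179.2, 23.7]
tool_rot: [-0.01, -0.645, 0.764, 0.005]
ft_force: [-12.4, 5.8, 29.4]
opening: 18.7
back [ 516.6 -178.9   21. ] yaw -0.1684 normal [3.940e-02 8.000e-04 9.992e-01] t [0.39 3.65 2.73]
rows [ 0.002 -0.012 -0.013] spin -0.0004 F [-12.4   5.8  29.4]
time_s: 13.85
tool_pos: [520.2, -179.3, 23.5]
tool_rot: [-0.011, -0.644, 0.765, 0.005]
ft_force: [-12.9, 7.1, 32.9]
opening: 18.9
back [ 516.4 -179.    20.9] yaw -0.1691 normal [4.060e-02 6.000e-04 9.992e-01] t [0.39 3.65 2.73]
rows [ 0.001 -0.012 -0.014] spin -0.001 F [-12.9   7.1  32.9]
```

View pics/w11.png

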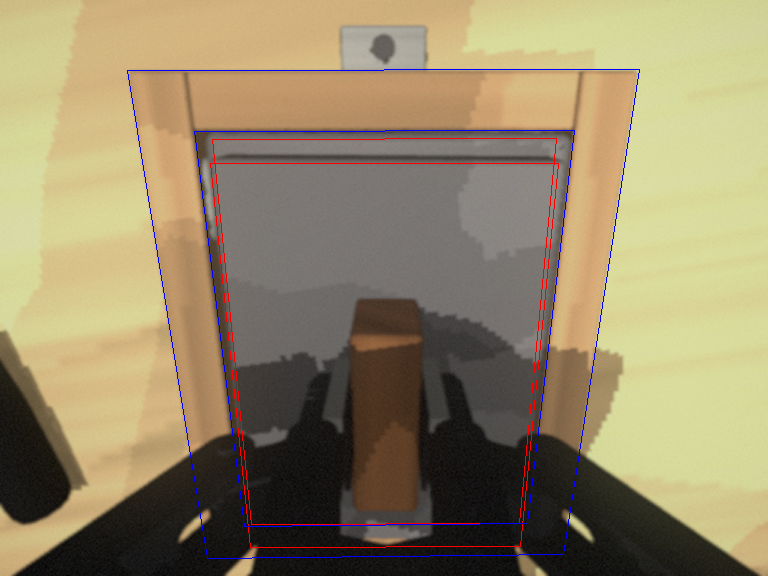

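```bash
python3 -m crank '[{"linear":[0,0,0],"spin":0},{"linear":[0,0,0],"spin":0},{"linear":[0,0,0],"spin":0},{"linear":[0,0,0],"spin":0},{"linear":[0,0,0],"spin":0}]' -1
python3 -m crank '[{"linear":[0,0,-0.15],"spin":0},{"linear":[0,0,-0.25],"spin":0},{"linear":[0,0,-0.25],"spin":0},{"linear":[0,0,-0.2],"spin":0},{"linear":[0,0,0],"spin":0}]'
cat > look.py <<'E'
from h import *
import sys
n=sys.argv[1];p,M,s=pose();print(p.round(1),M[:,2].round(4))
im=cams.capture("wrist");c=cams.calibration("wrist");np.savez(n+".npz",mtx=c["mtx"],view=c["view"],im=im);save(im,n)
for d in cams.landmark_of("corner1","wrist"):print(d["centre"],round(d["p"],2))
E
python3 look.py w12
```

```text
time_s: 14.4
tool_pos: [523.0, -180.8, 26.5]
tool_rot: [-0.009, -0.644, 0.765, 0.002]
ft_force: [-0.0, -0.5, -0.2]
opening: 85.1
time_s: 14.9
tool_pos: [523.1, -178.6, 154.4]
tool_rot: [-0.011, -0.644, 0.765, 0.006]
ft_force: [0.9, -0.5, -0.3]
opening: 85.2
[ 523.1 -178.6  154.4] [-0.0238 -0.0053 -0.9997]
[109.2, 306.6] 0.94
[109.3, 202.4] 0.83
[240.1, 210.9] 0.82
[240.0, 300.9] 0.71
```

View pics/w12.png

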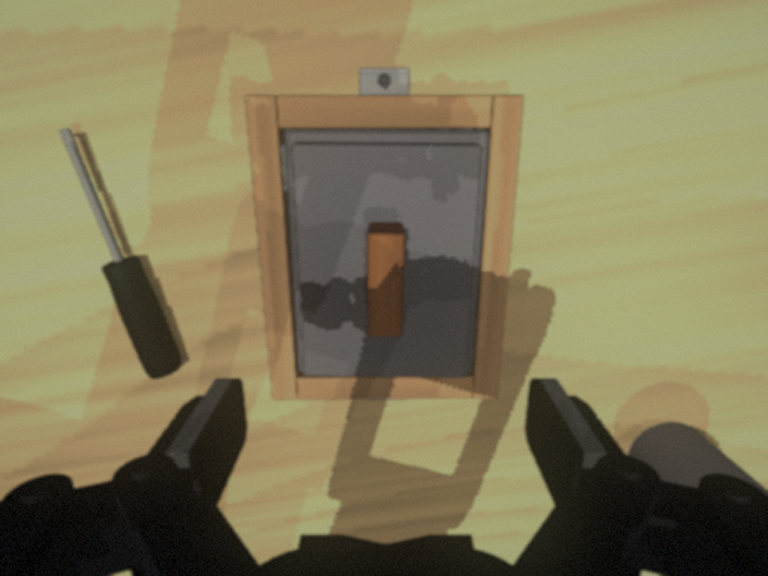

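The back lies in the opening, with its corners at about (109,202), (109,307), (240,301) and (240,211) row/col. Next I shut the fingers and press corner1.

```bash
cat > go.py <<'E'
from h import *
import sys
F=[518.3,-179.5,-.168]
k={"1":(62,44),"2":(62,-44),"3":(-62,-44),"4":(-62,44)}
x,y=k[sys.argv[1]];z=float(sys.argv[2])
p,M,s=pose();P=pts(*F,[x,y,0])[0]
# tip lies 29.5 behind TCP: aim the tip in x,y
tip=p-29.5*M[:,2];d=np.array([P[0],P[1],z+29.5])-tip
print("tcp",p.round(1),"tip",tip.round(1),"tz",M[:,2].round(3),"rows",(M.T@d/150).round(3),"spin",((np.arctan2(M[1,0],M[0,0])-(F[2]-np.pi/2))/np.radians(60)).round(4),"F",s["ft_force"].round(1),s["time_s"])
E
python3 go.py 1 50
python3 -m crank '[{"linear":[-0.14,-0.19,0.0],"spin":0},{"linear":[-0.14,-0.19,0.15],"spin":0},{"linear":[0,0,0.2],"spin":0},{"linear":[0,0,0.15],"spin":0},{"linear":[0,0,0.08],"spin":0},{"linear":[0,0,0],"spin":0}]' 1
python3 go.py 1 20
```

```text
tcp [ 520.2 -177.2  149.9] tip [ 521.1 -177.2  179.4] tz [-0.031 -0.002 -1.   ] rows [-0.28  -0.417  0.652] spin -0.0022 F [-0.4 -0.  -0.4] 15.0
time_s: 15.6
tool_pos: [574.0, -141.4, 45.5]
tool_rot: [-0.017, -0.644, 0.765, 0.018]
ft_force: [-0.8, -0.5, 0.7]
opening: 0.1
tcp [ 574.  -141.4   45.5] tip [ 575.4 -141.5   75. ] tz [-0.05   0.006 -0.999] rows [ 0.019 -0.088  0.166] spin -0.0035 F [-0.8 -0.5  0.7] 15.6
```

```bash
python3 -m crank '[{"linear":[0.02,-0.085,0.06],"spin":0},{"linear":[0,0,0.06],"spin":0},{"linear":[0,0,0.02],"spin":0}]'
python3 go.py 1 5
```

```text
time_s: 15.9
tool_pos: [583.7, -146.5, 22.7]
tool_rot: [-0.018, -0.643, 0.765, 0.019]
ft_force: [0.1, -0.7, -1.0]
opening: 0.0
tcp [ 583.7 -146.5   22.7] tip [ 585.3 -146.6   52.2] tz [-0.052  0.007 -0.999] rows [-0.003 -0.016  0.117] spin -0.0042 F [ 0.1 -0.7 -1. ] 15.9
```

```bash
for r in 1; do python3 -m crank '[{"linear":[0,-0.01,0.03],"spin":0},{"linear":[0,0,0.03],"spin":0}]'; python3 -m crank '[{"linear":[0,0,0.03],"spin":0}]'; python3 -m crank '[{"linear":[0,0,0.03],"spin":0}]'; python3 -m crank '[{"linear":[0,0,0.03],"spin":0}]'; done
python3 go.py 1 5
```

```text
time_s: 16.1
tool_pos: [585.4, -146.9, 15.4]
tool_rot: [-0.017, -0.643, 0.765, 0.019]
ft_force: [-2.8, 3.1, 13.0]
opening: 0.2
time_s: 16.2
tool_pos: [585.8, -146.7, 13.3]
tool_rot: [-0.017, -0.643, 0.765, 0.018]
ft_force: [-3.0, 3.5, 9.8]
opening: -0.3
time_s: 16.3
tool_pos: [586.3, -146.3, 10.5]
tool_rot: [-0.016, -0.643, 0.765, 0.018]
ft_force: [0.6, 0.8, 0.2]
opening: -0.0
time_s: 16.4
tool_pos: [586.8, -146.4, 7.3]
tool_rot: [-0.015, -0.643, 0.765, 0.017]
ft_force: [-4.0, 1.3, 19.5]
opening: -0.2
tcp [ 586.8 -146.4    7.3] tip [ 588.1 -146.6   36.8] tz [-0.045  0.006 -0.999] rows [0.001 0.008 0.015] spin -0.0046 F [-4.   1.3 19.5] 16.4
```

Corner1 snapped through: the force peaked at 13 N and dropped to about 0. I'll press it firmly home, then go to corner2.

```bash
python3 -m crank '[{"linear":[0,0.005,0.03],"spin":0},{"linear":[0,0,0.03],"spin":0}]'; python3 go.py 1 5
python3 -m crank '[{"linear":[0,0,-0.15],"spin":0},{"linear":[0,0,-0.15],"spin":0},{"linear":[0.15,0,0],"spin":0},{"linear":[0.2,0,0],"spin":0},{"linear":[0.18,0,0],"spin":0},{"linear":[0,0,0],"spin":0}]'; python3 go.py 2 20
```

```text
time_s: 16.6
tool_pos: [587.0, -146.6, 7.1]
tool_rot: [-0.016, -0.643, 0.765, 0.016]
ft_force: [-11.0, 4.2, 27.1]
opening: -0.3
tcp [ 587.  -146.6    7.1] tip [ 588.3 -146.8   36.5] tz [-0.045  0.005 -0.999] rows [-0.     0.01   0.014] spin -0.0042 F [-11.    4.2  27.1] 16.6
time_s: 17.2
tool_pos: [576.5, -227.6, 57.0]
tool_rot: [-0.015, -0.645, 0.764, 0.013]
ft_force: [0.4, -0.0, 0.6]
opening: -0.4
tcp [ 576.5 -227.6   57. ] tip [ 577.7 -227.6   86.5] tz [-0.04   0.001 -0.999] rows [0.042 0.021 0.248] spin -0.0008 F [ 0.4 -0.   0.6] 17.2
```

```bash
python3 -m crank '[{"linear":[0.04,0.02,0.1],"spin":0},{"linear":[0,0,0.1],"spin":0},{"linear":[0,0,0.03],"spin":0}]'; python3 go.py 2 5
python3 -m crank '[{"linear":[0,0,0.03],"spin":0}]'; python3 -m crank '[{"linear":[0,0,0.03],"spin":0}]'; python3 -m crank '[{"linear":[0,0,0.03],"spin":0}]';python3 -m crank '[{"linear":[0,0,0.03],"spin":0}]';
python3 go.py 2 5
```

```text
time_s: 17.5
tool_pos: [570.9, -232.7, 20.3]
tool_rot: [-0.014, -0.645, 0.764, 0.013]
ft_force: [-0.9, -1.4, 8.3]
opening: -0.1
tcp [ 570.9 -232.7   20.3] tip [ 572.1 -232.7   49.8] tz [-0.039  0.001 -0.999] rows [ 0.003 -0.005  0.102] spin -0.0012 F [-0.9 -1.4  8.3] 17.5
time_s: 17.6
tool_pos: [570.9, -233.2, 16.1]
tool_rot: [-0.015, -0.645, 0.764, 0.012]
ft_force: [-1.2, -3.1, 8.6]
opening: -0.0
time_s: 17.7
tool_pos: [570.7, -234.1, 12.2]
tool_rot: [-0.017, -0.646, 0.763, 0.011]
ft_force: [-3.7, -2.9, 8.8]
opening: -0.1
time_s: 17.8
tool_pos: [570.5, -234.9, 8.6]
tool_rot: [-0.018, -0.646, 0.763, 0.011]
ft_force: [-3.9, -2.7, 8.1]
opening: -0.1
time_s: 17.9
tool_pos: [570.5, -235.6, 6.2]
tool_rot: [-0.019, -0.647, 0.762, 0.01]
ft_force: [-6.6, 1.8, 21.1]
opening: 0.1
tcp [ 570.5 -235.6    6.2] tip [ 571.8 -235.3   35.6] tz [-0.042 -0.009 -0.999] rows [-0.014 -0.     0.007] spin 0.0048 F [-6.6  1.8 21.1] 17.9
```

Corner2 is down at z 6.2. I'll press it a little more, then do corner3.

```bash
python3 -m crank '[{"linear":[-0.01,0,0.03],"spin":0},{"linear":[0,0,0.03],"spin":0}]'; python3 go.py 2 5
python3 -m crank '[{"linear":[0,0,-0.15],"spin":0},{"linear":[0,0,-0.15],"spin":0},{"linear":[0,0.15,-0.03],"spin":0},{"linear":[0,0.25,0],"spin":0},{"linear":[0,0.25,0],"spin":0},{"linear":[0,0.1,0],"spin":0},{"linear":[0,0,0],"spin":0}]'; python3 go.py 3 20
```

```text
time_s: 18.1
tool_pos: [570.6, -235.9, 5.5]
tool_rot: [-0.022, -0.648, 0.761, 0.009]
ft_force: [-10.5, 6.0, 29.4]
opening: -0.2
tcp [ 570.6 -235.9    5.5] tip [ 571.9 -235.5   35. ] tz [-0.045 -0.014 -0.999] rows [-0.015  0.001  0.003] spin 0.0081 F [-10.5   6.   29.4] 18.1
time_s: 18.8
tool_pos: [458.9, -209.8, 58.7]
tool_rot: [-0.022, -0.652, 0.758, 0.011]
ft_force: [0.3, 0.0, -0.7]
opening: 0.1
tcp [ 458.9 -209.8   58.7] tip [ 460.3 -209.4   88.2] tz [-0.047 -0.011 -0.999] rows [0.026 0.055 0.261] spin 0.0172 F [ 0.3  0.  -0.7] 18.8
```

```bash
python3 -m crank '[{"linear":[0.026,0.055,0.1],"spin":0.015},{"linear":[0,0,0.1],"spin":0},{"linear":[0,0,0.0],"spin":0}]'; python3 go.py 3 5
python3 -m crank '[{"linear":[0,0,0.03],"spin":0}]'; python3 -m crank '[{"linear":[0,0,0.03],"spin":0}]'; python3 -m crank '[{"linear":[0,0,0.03],"spin":0}]';python3 -m crank '[{"linear":[0,0,0.03],"spin":0}]';
python3 go.py 3 5
```

```text
time_s: 19.1
tool_pos: [451.0, -211.6, 28.1]
tool_rot: [-0.021, -0.647, 0.763, 0.01]
ft_force: [-0.7, 0.6, 0.0]
opening: -0.3
tcp [ 451.  -211.6   28.1] tip [ 452.3 -211.3   57.5] tz [-0.045 -0.012 -0.999] rows [0.008 0.008 0.154] spin 0.0039 F [-0.7  0.6  0. ] 19.1
time_s: 19.2
tool_pos: [452.2, -211.9, 23.8]
tool_rot: [-0.021, -0.647, 0.762, 0.009]
ft_force: [-0.0, 0.2, 0.1]
opening: -0.0
time_s: 19.3
tool_pos: [452.7, -211.9, 19.1]
tool_rot: [-0.021, -0.647, 0.762, 0.009]
ft_force: [-0.2, 0.8, 0.4]
opening: -0.0
time_s: 19.4
tool_pos: [452.9, -212.0, 15.1]
tool_rot: [-0.021, -0.647, 0.762, 0.009]
ft_force: [-3.5, 0.6, 11.2]
opening: -0.1
time_s: 19.5
tool_pos: [452.6, -212.2, 12.2]
tool_rot: [-0.022, -0.648, 0.762, 0.01]
ft_force: [-7.2, 3.1, 17.6]
opening: -0.3
tcp [ 452.6 -212.2   12.2] tip [ 453.9 -211.8   41.6] tz [-0.046 -0.012 -0.999] rows [0.008 0.024 0.049] spin 0.0066 F [-7.2  3.1 17.6] 19.5
```

```bash
python3 -m crank '[{"linear":[0,0.01,0.03],"spin":0}]'; python3 -m crank '[{"linear":[0,0,0.03],"spin":0}]'; python3 -m crank '[{"linear":[0,0,0.03],"spin":0}]'
python3 go.py 3 5
```

```text
time_s: 19.6
tool_pos: [451.9, -212.1, 9.4]
tool_rot: [-0.021, -0.648, 0.762, 0.01]
ft_force: [-1.5, 3.6, 8.3]
opening: 0.1
time_s: 19.7
tool_pos: [452.5, -212.4, 5.8]
tool_rot: [-0.021, -0.648, 0.762, 0.009]
ft_force: [0.6, 0.6, 0.8]
opening: -0.4
time_s: 19.8
tool_pos: [452.8, -212.7, 4.3]
tool_rot: [-0.021, -0.648, 0.761, 0.01]
ft_force: [-14.0, 10.1, 47.5]
opening: -0.2
tcp [ 452.8 -212.7    4.3] tip [ 454.2 -212.3   33.8] tz [-0.045 -0.013 -0.999] rows [ 0.006  0.028 -0.003] spin 0.0072 F [-14.   10.1  47.5] 19.8
```

Corner3 snapped in and is hard down at z 4.3. Next is corner4, which is tool −x by about 88 mm.

```bash
python3 -m crank '[{"linear":[0,0,-0.15],"spin":0},{"linear":[0,0,-0.15],"spin":0},{"linear":[-0.15,0.03,0],"spin":0},{"linear":[-0.2,0,0],"spin":0},{"linear":[-0.15,0,0],"spin":0},{"linear":[0,0,0],"spin":0}]'; python3 go.py 4 20
```

```text
time_s: 20.4
tool_pos: [467.0, -137.8, 51.6]
tool_rot: [-0.02, -0.647, 0.762, 0.006]
ft_force: [-0.6, -0.4, -0.1]
opening: 0.2
tcp [ 467.  -137.8   51.6] tip [ 468.1 -137.3   81.1] tz [-0.037 -0.017 -0.999] rows [-0.077  0.029  0.21 ] spin 0.0049 F [-0.6 -0.4 -0.1] 20.4
```

```bash
python3 look.py w13
```

```text
[ 467.  -137.8   51.6] [-0.0373 -0.0166 -0.9992]
[7.7, 403.1] 0.8
[223.3, 371.1] 0.75
[222.0, 235.2] 0.64
[234.3, 244.3] 0.35
```

View pics/w13.png

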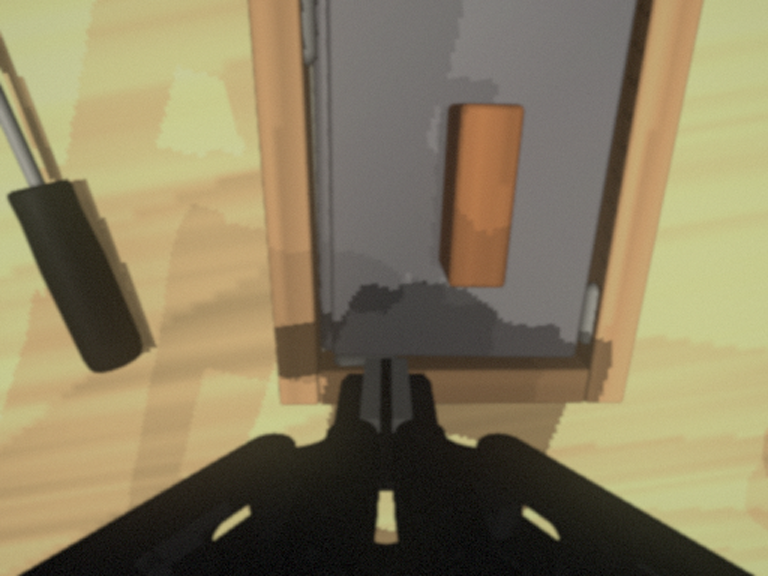

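Noses 1, 3 and 4 show over the flange at image (40,308), (310,590) and (360,350). Now I press corner4.

```bash
python3 -m crank '[{"linear":[-0.077,0.03,0.1],"spin":0.005},{"linear":[0,0,0.08],"spin":0},{"linear":[0,0,0.0],"spin":0}]'; python3 go.py 4 5
python3 -m crank '[{"linear":[0,0,0.03],"spin":0}]'; python3 -m crank '[{"linear":[0,0,0.03],"spin":0}]'; python3 -m crank '[{"linear":[0,0,0.03],"spin":0}]';python3 -m crank '[{"linear":[0,0,0.03],"spin":0}]';
python3 go.py 4 5
```

```text
time_s: 20.8
tool_pos: [465.0, -131.5, 24.3]
tool_rot: [-0.02, -0.644, 0.765, 0.003]
ft_force: [0.5, 0.1, 0.3]
opening: 0.5
tcp [ 465.  -131.5   24.3] tip [ 466.  -130.9   53.8] tz [-0.034 -0.021 -0.999] rows [-0.036  0.012  0.128] spin -0.0031 F [0.5 0.1 0.3] 20.8
time_s: 20.9
tool_pos: [465.5, -132.8, 20.0]
tool_rot: [-0.02, -0.643, 0.765, 0.003]
ft_force: [-0.1, 0.1, 0.4]
opening: 0.3
time_s: 21.0
tool_pos: [465.5, -133.7, 15.3]
tool_rot: [-0.02, -0.643, 0.765, 0.002]
ft_force: [-0.0, 0.1, -0.2]
opening: 0.3
time_s: 21.1
tool_pos: [465.7, -134.5, 10.7]
tool_rot: [-0.02, -0.643, 0.766, 0.002]
ft_force: [0.2, -0.1, 0.4]
opening: -0.6
time_s: 21.2
tool_pos: [465.8, -135.1, 6.0]
tool_rot: [-0.02, -0.643, 0.766, 0.002]
ft_force: [-0.0, 0.4, 0.5]
opening: 0.0
tcp [ 465.8 -135.1    6. ] tip [ 466.8 -134.4   35.4] tz [-0.032 -0.023 -0.999] rows [-0.054  0.024  0.005] spin -0.0056 F [-0.   0.4  0.5] 21.2
```

```bash
python3 -m crank '[{"linear":[-0.05,0.01,0],"spin":0}]'; python3 -m crank '[{"linear":[0,0,0.03],"spin":0}]'; python3 -m crank '[{"linear":[0,0,0.03],"spin":0},{"linear":[0,0,0.03],"spin":0}]';
python3 go.py 4 5; python3 -m crank '[{"linear":[0,0,-0.1],"spin":0},{"linear":[0,0,-0.25],"spin":0},{"linear":[0.1,-0.2,-0.25],"spin":0},{"linear":[0.2,-0.2,-0.2],"spin":0},{"linear":[0,0,0],"spin":0}]'; python3 look.py w14
```

```text
time_s: 21.3
tool_pos: [465.4, -127.8, 5.3]
tool_rot: [-0.02, -0.642, 0.766, 0.002]
ft_force: [-0.5, 0.5, 0.5]
opening: 0.2
time_s: 21.4
tool_pos: [465.6, -126.7, 4.2]
tool_rot: [-0.02, -0.642, 0.766, 0.003]
ft_force: [-16.7, 13.5, 62.0]
opening: -0.2
time_s: 21.6
tool_pos: [465.5, -126.6, 4.4]
tool_rot: [-0.022, -0.643, 0.765, 0.004]
ft_force: [-11.8, 3.5, 35.0]
opening: 0.1
tcp [ 465.5 -126.6    4.4] tip [ 466.6 -126.    33.8] tz [-0.039 -0.021 -0.999] rows [ 0.001  0.014 -0.004] spin -0.0043 F [-11.8   3.5  35. ] 21.6
time_s: 22.1
tool_pos: [521.9, -176.2, 128.9]
tool_rot: [-0.022, -0.645, 0.764, 0.005]
ft_force: [0.6, 0.5, 0.1]
opening: -0.2
[ 521.9 -176.2  128.9] [-0.0398 -0.0213 -0.999 ]
[108.8, 200.5] 0.95
[245.7, 302.4] 0.77
[109.1, 314.4] 0.71
[252.3, 215.1] 0.63
[242.1, 208.6] 0.62
```

View pics/w14.png

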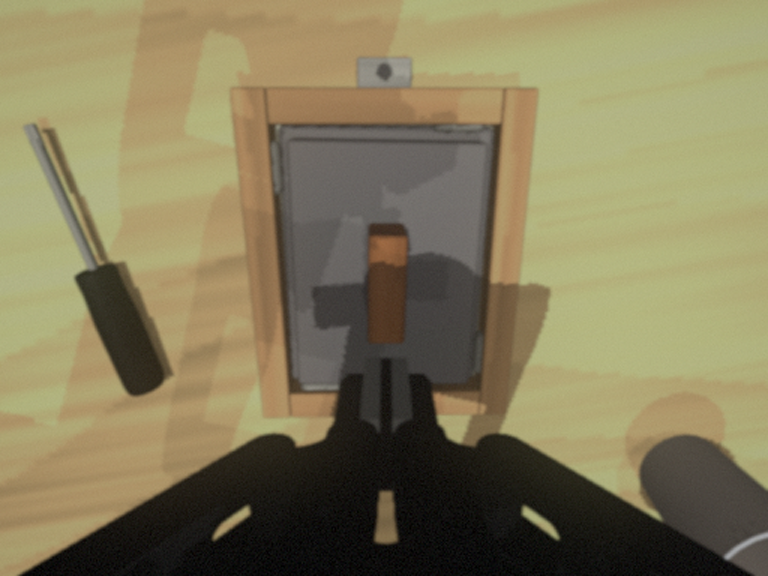

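All four noses now seem to sit over the flange: left top (170,277), top right (127,460), right (350,478) and bottom (387,320). I'll re-press and probe each corner, starting with corner1.

```bash
python3 go.py 1 50
python3 -m crank '[{"linear":[-0.15,-0.18,0.0],"spin":0},{"linear":[-0.15,-0.18,0.15],"spin":0},{"linear":[0,-0.05,0.2],"spin":0},{"linear":[0,0,0.15],"spin":0},{"linear":[0,0,0],"spin":0}]'
python3 go.py 1 15
```

```text
tcp [ 516.4 -171.7  124. ] tip [ 517.9 -171.2  153.4] tz [-0.05  -0.015 -0.999] rows [-0.25  -0.448  0.467] spin 0.0014 F [-1.   0.4 -1. ] 22.2
time_s: 22.7
tool_pos: [573.4, -130.1, 35.4]
tool_rot: [-0.027, -0.646, 0.763, 0.018]
ft_force: [-0.5, 0.5, -0.4]
opening: -0.2
tcp [ 573.4 -130.1   35.4] tip [ 575.4 -129.9   64.8] tz [-0.065 -0.008 -0.998] rows [ 0.094 -0.102  0.131] spin 0.0035 F [-0.5  0.5 -0.4] 22.7
```

```bash
python3 -m crank '[{"linear":[0.09,-0.1,0.05],"spin":0},{"linear":[0,0,0.06],"spin":0},{"linear":[0,0,0],"spin":0}]'
python3 go.py 1 5
python3 -m crank '[{"linear":[0,0,0.03],"spin":0}]'; python3 -m crank '[{"linear":[0,0,0.03],"spin":0}]'; python3 -m crank '[{"linear":[0,0,0.03],"spin":0}]';python3 -m crank '[{"linear":[0,0,0.03],"spin":0}]';
python3 go.py 1 5
```

```text
time_s: 23.0
tool_pos: [580.2, -142.3, 15.3]
tool_rot: [-0.029, -0.647, 0.762, 0.022]
ft_force: [1.2, 0.1, -0.8]
opening: -0.1
tcp [ 580.2 -142.3   15.3] tip [ 582.4 -142.2   44.7] tz [-0.073 -0.004 -0.997] rows [ 0.023 -0.039  0.066] spin 0.0054 F [ 1.2  0.1 -0.8] 23.0
time_s: 23.1
tool_pos: [580.1, -142.1, 11.7]
tool_rot: [-0.029, -0.647, 0.762, 0.022]
ft_force: [1.2, -0.2, 0.1]
opening: 0.1
time_s: 23.2
tool_pos: [579.3, -141.6, 7.4]
tool_rot: [-0.029, -0.647, 0.762, 0.022]
ft_force: [-0.2, 0.4, 0.1]
opening: 0.1
time_s: 23.3
tool_pos: [579.4, -141.6, 4.6]
tool_rot: [-0.029, -0.647, 0.762, 0.021]
ft_force: [-6.0, 2.5, 27.0]
opening: -0.4
time_s: 23.4
tool_pos: [579.5, -141.6, 4.5]
tool_rot: [-0.029, -0.647, 0.762, 0.021]
ft_force: [-11.4, 4.2, 34.5]
opening: 0.1
tcp [ 579.5 -141.6    4.5] tip [ 581.6 -141.5   34. ] tz [-0.072 -0.005 -0.997] rows [ 0.028 -0.039 -0.006] spin 0.0061 F [-11.4   4.2  34.5] 23.4
```

Corner1 is home: hard contact at 4.5. Next I probe corner2.

```bash
python3 -m crank '[{"linear":[0,0,-0.15],"spin":0},{"linear":[0,0,-0.15],"spin":0},{"linear":[0.15,0,0],"spin":0},{"linear":[0.2,0,0],"spin":0},{"linear":[0.2,0,0],"spin":0},{"linear":[0.03,0,0],"spin":0},{"linear":[0,0,0.12],"spin":0},{"linear":[0,0,0.1],"spin":0},{"linear":[0,0,0],"spin":0}]'; python3 go.py 2 5
```

```text
time_s: 24.3
tool_pos: [569.3, -228.6, 24.8]
tool_rot: [-0.026, -0.648, 0.761, 0.017]
ft_force: [0.0, 0.6, -0.3]
opening: 0.3
tcp [ 569.3 -228.6   24.8] tip [ 571.1 -228.4   54.3] tz [-0.062 -0.009 -0.998] rows [ 0.029 -0.02   0.132] spin 0.0084 F [ 0.   0.6 -0.3] 24.3
```

```bash
python3 -m crank '[{"linear":[0.02,-0.01,0.05],"spin":0},{"linear":[0,0,0.03],"spin":0}]'; python3 -m crank '[{"linear":[0,0,0.03],"spin":0}]'; python3 -m crank '[{"linear":[0,0,0.03],"spin":0}]';python3 -m crank '[{"linear":[0,0,0.03],"spin":0}]';
python3 go.py 2 5
```

```text
time_s: 24.5
tool_pos: [570.1, -231.0, 12.6]
tool_rot: [-0.026, -0.649, 0.76, 0.017]
ft_force: [1.2, -0.3, -0.2]
opening: 0.4
time_s: 24.6
tool_pos: [570.2, -230.8, 7.9]
tool_rot: [-0.026, -0.649, 0.76, 0.016]
ft_force: [0.4, 0.4, 0.4]
opening: -0.5
time_s: 24.7
tool_pos: [570.2, -230.7, 4.5]
tool_rot: [-0.026, -0.649, 0.76, 0.016]
ft_force: [-8.2, 4.9, 28.4]
opening: -0.3
time_s: 24.8
tool_pos: [570.3, -230.8, 4.5]
tool_rot: [-0.027, -0.649, 0.76, 0.017]
ft_force: [-13.1, 6.5, 37.9]
opening: 0.1
tcp [ 570.3 -230.8    4.5] tip [ 572.1 -230.5   33.9] tz [-0.063 -0.009 -0.998] rows [ 0.018 -0.002 -0.004] spin 0.0113 F [-13.1   6.5  37.9] 24.8
```

```bash
python3 -m crank '[{"linear":[0,0,-0.15],"spin":0},{"linear":[0,0,-0.15],"spin":0},{"linear":[0,0.15,-0.03],"spin":0},{"linear":[0,0.25,0],"spin":0},{"linear":[0,0.25,0],"spin":0},{"linear":[0,0.14,0],"spin":0},{"linear":[0,0,0],"spin":0},{"linear":[0,0,0.12],"spin":0},{"linear":[0,0,0.1],"spin":0}]'; python3 go.py 3 5
```

```text
time_s: 25.7
tool_pos: [458.8, -214.2, 35.7]
tool_rot: [-0.024, -0.65, 0.759, 0.008]
ft_force: [-0.3, 0.5, 0.2]
opening: 0.2
tcp [ 458.8 -214.2   35.7] tip [ 460.2 -213.7   65.2] tz [-0.046 -0.019 -0.999] rows [-0.002  0.061  0.207] spin 0.0132 F [-0.3  0.5  0.2] 25.7
```

```bash
python3 -m crank '[{"linear":[0,0.05,0.07],"spin":0},{"linear":[0,0,0.07],"spin":0},{"linear":[0,0,0.03],"spin":0}]'; python3 -m crank '[{"linear":[0,0,0.03],"spin":0}]'; python3 -m crank '[{"linear":[0,0,0.03],"spin":0}]';
python3 go.py 3 5
```

```text
time_s: 26.0
tool_pos: [451.3, -213.8, 8.5]
tool_rot: [-0.023, -0.65, 0.759, 0.008]
ft_force: [0.1, -0.3, 0.3]
opening: 0.5
time_s: 26.1
tool_pos: [451.5, -214.0, 4.3]
tool_rot: [-0.023, -0.65, 0.759, 0.008]
ft_force: [-10.5, 7.6, 46.0]
opening: 0.1
time_s: 26.2
tool_pos: [451.4, -214.0, 4.2]
tool_rot: [-0.024, -0.65, 0.759, 0.01]
ft_force: [-18.4, 13.8, 60.8]
opening: -0.1
tcp [ 451.4 -214.     4.2] tip [ 452.9 -213.5   33.7] tz [-0.049 -0.017 -0.999] rows [-0.003  0.022 -0.005] spin 0.014 F [-18.4  13.8  60.8] 26.2
```

Corner3 is home. Now a last probe of corner4.

```bash
python3 -m crank '[{"linear":[0,0,-0.15],"spin":0},{"linear":[0,0,-0.15],"spin":0},{"linear":[-0.15,0.0,0],"spin":0},{"linear":[-0.2,0,0],"spin":0},{"linear":[-0.2,0,0],"spin":0},{"linear":[-0.03,0,0],"spin":0},{"linear":[0,0,0.12],"spin":0},{"linear":[0,0,0.08],"spin":0}]'; python3 go.py 4 5
```

```text
time_s: 27.0
tool_pos: [475.9, -130.3, 25.7]
tool_rot: [-0.02, -0.65, 0.759, 0.0]
ft_force: [-0.9, -0.3, -0.7]
opening: 0.1
tcp [ 475.9 -130.3   25.7] tip [ 476.8 -129.5   55.2] tz [-0.031 -0.027 -0.999] rows [-0.017  0.081  0.14 ] spin 0.0134 F [-0.9 -0.3 -0.7] 27.0
```

```bash
python3 -m crank '[{"linear":[-0.015,0.06,0.06],"spin":0},{"linear":[0,0,0.04],"spin":0}]'; python3 -m crank '[{"linear":[0,0,0.03],"spin":0}]'; python3 -m crank '[{"linear":[0,0,0.03],"spin":0}]';
python3 go.py 4 5
python3 -m crank '[{"linear":[0,0,-0.15],"spin":0},{"linear":[0,0,-0.25],"spin":0},{"linear":[0.1,0,-0.25],"spin":0},{"linear":[0.2,0,-0.25],"spin":0},{"linear":[0,0.1,-0.2],"spin":0},{"linear":[0,0,0],"spin":0},{"linear":[0,0,0],"spin":0}]'; python3 look.py w15
python3 - <<'E'
from h import *
c,im=loadc("w15.npz");F=[518.3,-179.5,-.168]
for z in(8+10,):
  pass
print("frame outer",edgefit(c,im,loop(99,79,30),F))
print("panel z34",edgefit(c,im,loop(73,53,34),F,w=4)); print("cleat z64",edgefit(c,im,loop(30,10,64)[0:1]+loop(30,10,64)[2:],F,w=5))
draw(c,im,F,loop(99,79,30)+loop(81,61,30)+loop(73,53,34)+loop(30,10,64),"w15d")
t=cams.capture("top");save(t[60:300,60:460],"t15",1.9)
E
```

```text
time_s: 27.2
tool_pos: [465.8, -127.7, 9.2]
tool_rot: [-0.021, -0.65, 0.76, 0.001]
ft_force: [-1.0, -0.2, -0.4]
opening: 0.2
time_s: 27.3
tool_pos: [465.5, -128.2, 4.3]
tool_rot: [-0.021, -0.65, 0.76, 0.001]
ft_force: [0.0, 5.0, 45.5]
opening: 0.0
time_s: 27.4
tool_pos: [465.6, -128.3, 4.2]
tool_rot: [-0.021, -0.649, 0.76, 0.002]
ft_force: [-19.8, 13.1, 70.6]
opening: 0.0
tcp [ 465.6 -128.3    4.2] tip [ 466.6 -127.6   33.6] tz [-0.035 -0.025 -0.999] rows [-0.01   0.016 -0.005] spin 0.011 F [-19.8  13.1  70.6] 27.4
time_s: 28.1
tool_pos: [450.3, -171.1, 180.1]
tool_rot: [-0.021, -0.648, 0.761, -0.001]
ft_force: [0.4, 0.5, -0.1]
opening: 0.0
[ 450.3 -171.1  180.1] [-0.0314 -0.0283 -0.9991]
[16.5, 196.9] 0.98
[155.0, 202.1] 0.72
[88.9, 75.7] 0.72
[156.6, 287.8] 0.64
[21.5, 297.1] 0.62
frame outer (array([ 5.18330688e+02, -1.78869749e+02, -1.70046884e-01]), np.float64(0.25919231807815446), 116)
panel z34 (array([ 5.18846808e+02, -1.83109451e+02, -1.11699174e-01]), np.float64(1.3445261593459374), 151)
cleat z64 (array([ 5.18416163e+02, -1.79337491e+02, -1.83231134e-01]), np.float64(0.46795532282051816), 120)
```

View pics/w15d.png

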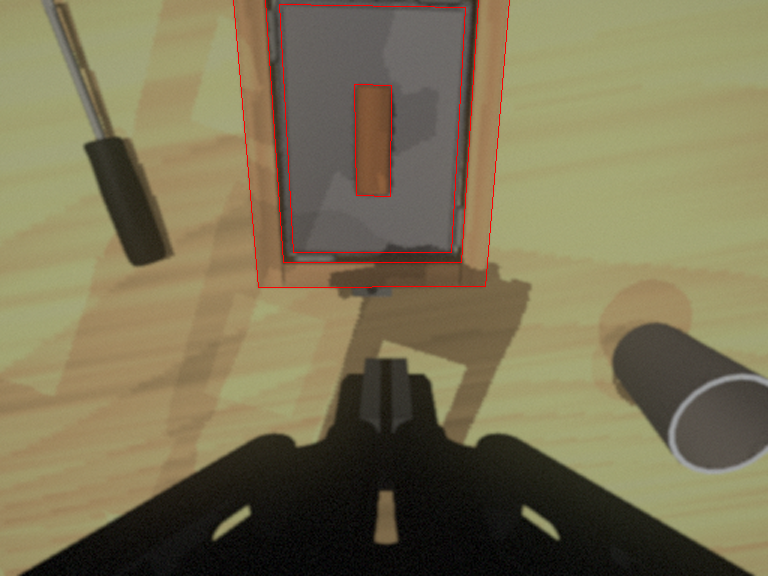

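View pics/t15.png

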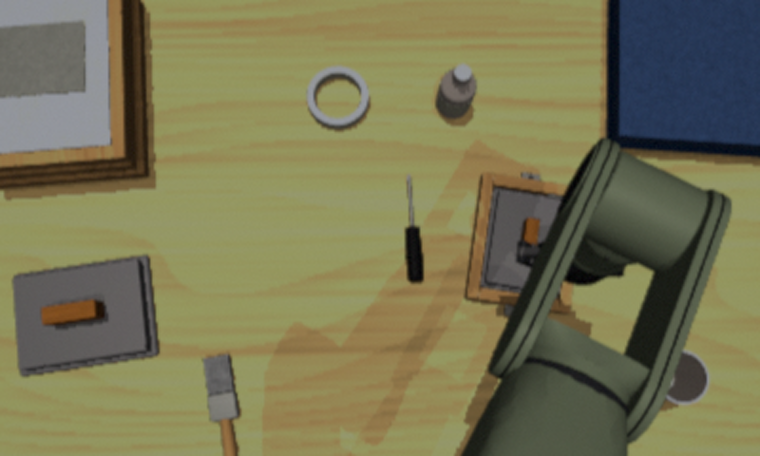

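The home overlay (panel at 34 mm, cleat top at 64 mm) matches the picture, the noses lie over the flange, and all four corners were hard at the same probe height. The bystanders have not moved and the arm is clear, so I'm handing in.

```bash
python3 -c "
from rig import env,observe
print(observe()['ft_force']);env.finish_job()"
```

```text
[-0.53655912  0.63316214 -0.79266662]
the job is handed in; nothing more can be done
```

The smaller grey back is in the frame with all four corners pressed home, and I handed the job in at about 28 s of the 59 s allowed.

**What I did:** I gripped the back by its cleat and laid it on the clip noses, then pressed corners 1, 2 and 3 past their clips. Corner 4 met nothing until it was already at home height. I then went round all four once more.

**First grasp:** it shut on nothing because the real fingertips sit about 29 mm behind the reported TCP. I found this by a light touch on top of the cleat, then corrected the height and gripped normally.

**Last checks:**
- **Corners:** on the second round all four were hard at a TCP height of 4.2–4.5 mm, which is about 34 mm at the tip. None had sprung out.
- **Position:** the cleat outline fitted within 1 mm of the frame's centre, and the noses lay over the flange.
- **Surroundings:** in the last pictures the bystanders looked unmoved, by eye only. The cup was partly hidden by the arm in the top view. The arm was clear, with no force on the wrist.

**One check disagreed:** an automatic edge fit of the panel's outline came out about 4 mm and 0.06 rad off. Its residual was poor and the panel edge has little contrast, so I relied on the cleat fit, the overlay picture and the touch probes instead.

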